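Unload a drill fixture through a tipping bucket

TASK

Lift the blue jig plate straight up off the drill fixture's two dowels and lay it flat on the black mat, in line with the mat. Then put all the aluminium T-brackets from the fixture into the yellow tipping bucket, and only when all are in it push its red pedal down past the catch, as far as it goes, to dump them into the grey tub; let the bucket swing back home, see that every bracket has ended up in the tub, and leave the other things on the bench where they are.

Things in the scene. Friction and masses are not known exactly. Their poses are not given: they have to be found in the camera images.
- plate_grip (a point): Jig plate: blue plate 60 (x) x 320 (y) x 8 mm, 0.42 kg, lying on the fixture, with an orange bar grip standing on its middle, 16 mm thick (x), 70 mm long (y), rising 36 mm above the plate's top face. This point is in the middle of the bar, 28 mm above the plate's underside and 16 mm below the bar's top; z up. Two holes at y = -140 and +140 mm fit 12 mm dowels with about 1.2 mm of play.
- fixture: Drill fixture, fixed: dark steel base 110 (x) x 330 (y) x 12 mm, origin under its centre, z up. Grey end blocks (56 x 30 mm) at y = -140 and +140 mm carry the plate, its underside 48 mm above the bench. On each stands a 12 mm dowel, tip 76 mm above the bench. Brackets stand on the base in up to four places 52 mm apart along y, between two low steps (8 mm high, inner edges at y = -108, +108).
- bracket0_c (a point): Aluminium T-bracket, about 0.13 kg, 68 mm long (own x): a flange 40 mm wide (own y) and 8 mm thick below, and on its middle an upright web 10 mm thick (y), rising to 34 mm above the underside. This point is the centre, 17 mm above the underside; own z points from flange to web. Starts upright with its web on top, length across the fixture. May be absent.
- bracket1_c (a point): Aluminium T-bracket, about 0.13 kg, 68 mm long (own x): a flange 40 mm wide (own y) and 8 mm thick below, and on its middle an upright web 10 mm thick (y), rising to 34 mm above the underside. This point is the centre, 17 mm above the underside; own z points from flange to web. Starts upright with its web on top, length across the fixture. May be absent.
- bracket2_c (a point): Aluminium T-bracket, about 0.13 kg, 68 mm long (own x): a flange 40 mm wide (own y) and 8 mm thick below, and on its middle an upright web 10 mm thick (y), rising to 34 mm above the underside. This point is the centre, 17 mm above the underside; own z points from flange to web. Starts upright with its web on top, length across the fixture. May be absent.
- bracket3_c (a point): Aluminium T-bracket, about 0.13 kg, 68 mm long (own x): a flange 40 mm wide (own y) and 8 mm thick below, and on its middle an upright web 10 mm thick (y), rising to 34 mm above the underside. This point is the centre, 17 mm above the underside; own z points from flange to web. Starts upright with its web on top, length across the fixture. May be absent.
- mat_top (a point): Black rubber mat fixed on the bench, 130 (x) x 340 (y) x 4 mm; this point is the centre of its top face, long axis y.
- bucket_in (a point): Yellow tipping bucket: centre of its floor's top face (the point turns with the bucket), 120 mm above the bench at rest. Inside it is 220 mm wide (own x, along the axle) and 125 mm deep (own y); walls rise 55 mm above the floor at the two sides and at the back (+y); at the front (-y) it has only a low lip, rising 13 mm outward beyond the axle. It dumps forward over this lip, towards -y.
- bucket (a joint): Angle of the tipping bucket, rad: 0 = level and home, 1.5 = fully tipped (stop). A sprung catch resists between about 0.1 and 0.3 rad (most at 0.15); past it the bucket turns more freely. Spring and weight bring it home from any angle when let go. With a full load the pedal needs about 12 to 20 N.
- hinge (a point): Middle of the bucket's axle, 130 mm above the bench; x runs along the axle, -y is the dumping direction, z up; fixed (does not turn with the bucket). The bucket's floor is 10 mm below the axle and reaches from the axle to 125 mm behind it (+y).
- pedal (a point): Middle of the red pedal of the bucket, a round horizontal rod 18 mm thick and 77 mm long, parallel to the axle, beside the bucket at the axle's -x end (195 mm from the middle of the axle). The point turns with the bucket; at home it is 77 mm in front of (-y) and 64 mm above the axle, so 100 mm from it. Push it downward: it moves down in an arc around the axle, ending 69 mm in front of and 72 mm below it when fully tipped.
- tub_in (a point): Grey tub in front of the bucket, fixed, 250 (x) x 250 (y) x 85 mm, open on top; this point is the centre of its inner floor, 6 mm above the bench; axes parallel to those of the hinge.
- tape: Bystander, to be left alone: yellow tape roll, 84 mm across, 25 mm high.
- oiler: Bystander, to be left alone: white bottle, 48 mm across, 100 mm high.
- driver: Bystander, to be left alone: screwdriver lying down.
- spanner: Bystander, to be left alone: spanner lying down.
- whitebox: Bystander, to be left alone: white card box 90 x 60 x 40 mm.
- grease: Bystander, to be left alone: blue jar 60 mm across, 60 mm high.

How it is judged:
By the outcome, as a careful person would: the job done as asked, in the order asked, and still so for the second after the job is handed in, with the robot touching nothing.
Of bracket0, bracket1, bracket2, bracket3 only 3 to 4 are there at a start; the rules pass over those that are not, and their reading is None.
At some moment in a run one of bracket0, bracket1, bracket2, bracket3 may be knocked a few centimetres aside while the robot is not near it.
Once in a run the grip may slacken for a moment while it holds something.
It also fails if it takes over 208 s, if anything falls off the work surface, if the arm or the gripper's body presses on something with over 40 N, if the wrist force passes 120 N, or if a joint passes its speed limit or range.

ROBOT

A 6-joint arm with a two-finger parallel gripper is mounted at the origin on the work surface. World frame = base frame: x ahead of the robot, y to its left, z up, the work surface at z = 0. Lengths are in mm, angles in rad, forces in N, time in s.
With the tool pointing down it reaches from about 350 to 875 mm from the base axis. Payload 4.2 kg.
Tool frame: the origin (TCP) lies at the very end of the fingers, on their centre line; the grasp point (between the pads) lies 19 mm behind it; z points along the fingers, y is the line along which they close (so a half turn about z gives the same grasp; the last joint's range is limited). The gripper opens to 85 mm and grips with 20 to 120 N. Pads are 22 mm wide; open, the fingers measure 114 mm over their backs; the gripper's body (76 mm by 85 mm) begins 54 mm behind the grasp point. The pads swing forward as they close: fully open they stand 13 mm farther back than shut.
Start: joints at [-1, 0.385, 0.008, 0, -1.194, -0.259], TCP at [191.748, -594.838, 203.912] pointing down, gripper open.
Joint ranges: [-3.14, 3.14], [-1.21, 2.06], [-1.07, 1.41], [-3.16, 2.05], [-2.99, -0.16], [-3.1, 3.1]. Speed limits (rad/s): [2.79, 2.79, 3.14, 3.14, 3.14, 3.14].

INTERFACE

Orientations are given as a unit quaternion [x, y, z, w].
In Python, from bench import arm gives the robot as it stands.
- The arm moves only by the tool servo_tool, never from a script. Its argument "rows" is a list that holds one entry, the list of rows, each a list of 7 numbers: the finger opening in mm, from 0 to 85.4, then the shift along the tool's x, y, z in mm, then the turn, a rotation vector about the tool's x, y, z in rad. A call has 1 to 10 rows; each row is the pose to reach, as a shift and turn from the pose commanded when the call began, along the tool's axes at that moment; what a row does not reach only later rows make up. A row lasts 1/8 s, in which the tool goes at most 62.5 mm and 10.7 degrees, less where a joint would pass 70% of its speed; a pose out of reach is approached as far as the arm can. A call with a gripper value outside its range is refused whole. The fingers move at their own pace and stop on an object; the grip force is fixed at half the most. Time passes only in rows, so rows that repeat a pose let the fingers close. It gives the time, the measured TCP pose, the force, the opening and the grip force at its end, in the units of the state.
- arm.read_state(): the state, without advancing time (a new reading comes with each control period).
- arm.get_image(name): name is "side" or "top" or "wrist"; returns the picture (480x640x3 uint8, red, green, blue); there is no depth.
- arm.camera_params(name): a dict with "intrinsics" (3x3 intrinsics, pixels), "R" (3x3) and "t" (3): a world point X has camera coordinates R X + t. Camera axes: x right, y down, z forward; pixel columns grow to the right and rows downward; lengths in mm; the calibration is good to about 2 mm. A picture is of the moment at which its call begins: read the wrist's pose just before it. camera_params takes no time and is no camera call; for the wrist camera it gives the pose at the moment of the call.
- arm.job_done(): hands the job in; it is judged then, once.
The state is a dict: "clock": time; "joints": joint angles; "joint_vel": joint speeds; "joint_efforts": joint torques, N m; "position": TCP position; "ee_rot": TCP orientation; "contact_force": force on the tool from outside, world axes, zero at the start; "wrist_torque": the same for the moment, N m; "gripper_width": finger opening in mm; "grasp_force": force on a finger pad.
Only numpy, scipy, OpenCV 4.12 (cv2) and the standard library are available. Lean on these libraries where they do the work, as an engineer would, in place of code of your own. Each camera call takes 0.05 s, during which the arm holds its last target. There are 200 camera calls.

## Working session

There is one attempt and no reset: what is moved stays moved. The work goes in short steps, Python scripts to look and compute and a tool call to move; the robot and the scene stay as the last step left them, time stands still between calls to the robot, and variables do not carry over. Pictures are saved under pics/ and viewed, at most 14 in all, crops included, and the job is handed in when it is done.

Besides the shell and the picture viewer there is one more tool, called after "Request:" as name([rows], argument=value, ...), one row to a line, values as JSON. servo_tool: Moves the arm, as the interface text tells. Its arguments: {"type":"object","properties":{"rows":{"type":"array"}},"required":["rows"]}

```bash
ls; mkdir -p pics; python3 - <<'E'
from bench import arm
import cv2
s=arm.read_state();print({k:s[k] for k in('clock','position','ee_rot','gripper_width','contact_force')})
for n in('side','top'):
    cv2.imwrite(f'pics/{n}0.png',arm.get_image(n)[:,:,::-1])
    p=arm.camera_params(n);print(n,p)
E
```

```text
pics
{'clock': 0.0, 'position': array([ 191.58489549, -594.23891219,  202.81568534]), 'ee_rot': array([-1.55204401e-01,  9.87881770e-01,  1.07904562e-03, -1.95174715e-04]), 'gripper_width': 85.45944862114422, 'contact_force': array([-0.17817627,  0.39691182, -0.20992883])}
side {'intrinsics': array([[581.35081629,   0.        , 317.00032439],
       [  0.        , 581.35081629, 244.8743016 ],
       [  0.        ,   0.        ,   1.        ]]), 'R': array([[-0.73826998, -0.67446268, -0.00758431],
       [-0.47769644,  0.53076101, -0.70007061],
       [ 0.47619696, -0.51321812, -0.71403334]]), 't': array([ 398.04208161,  312.36877626, 1221.27015616])}
top {'intrinsics': array([[464.36544451,   0.        , 320.49149046],
       [  0.        , 464.36544451, 238.64931486],
       [  0.        ,   0.        ,   1.        ]]), 'R': array([[ 0.0225214 , -0.99973344,  0.00508257],
       [-0.98461228, -0.02306142, -0.1732248 ],
       [ 0.17329583, -0.0011031 , -0.9848692 ]]), 't': array([  19.29735183,  545.40170126, 1174.36258115])}
```

View pics/top0.png

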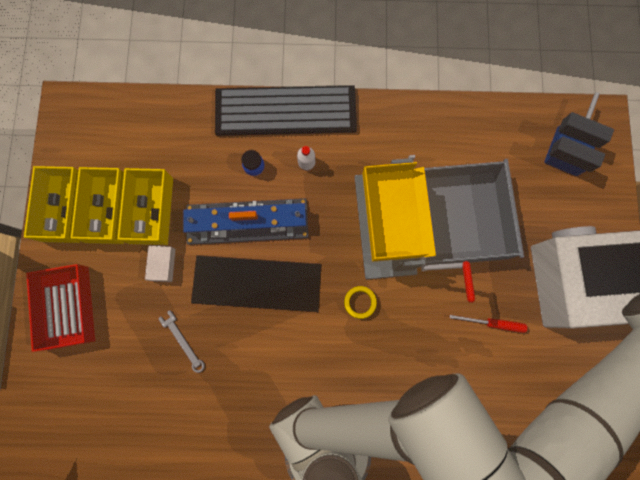

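View pics/side0.png

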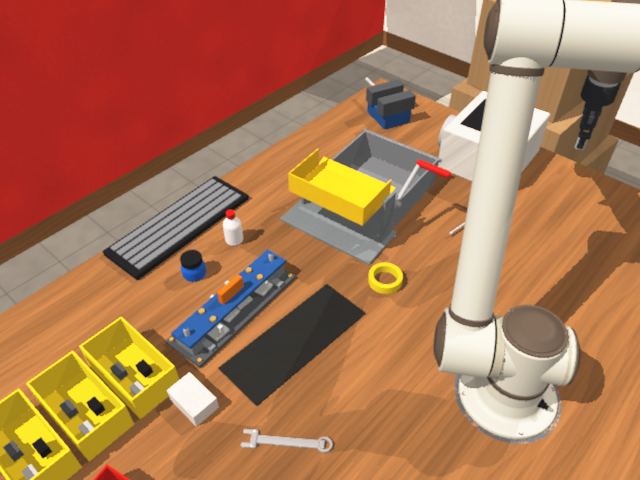

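The top view shows the plate at (245,217) with its orange bar at (243,215). The mat is at (257,284), the bucket at (400,212) and opening right (world -y), the tub at (475,212), and the red pedal at (468,281). The fixture is visible under the plate.

```bash
cat > h.py <<'E'
import numpy as np,cv2
from bench import arm
from scipy.spatial.transform import Rotation as R
def ray(p,u,v,z):
    K=p['intrinsics'];d=p['R'].T@np.linalg.solve(K,[u,v,1.]);c=-p['R'].T@p['t']
    return c+d*(z-c[2])/d[2]
def pix(p,X):
    x=p['intrinsics']@(p['R']@np.asarray(X,float)+p['t']);return x[:2]/x[2]
def blobs(im,lo,hi,roi=None,amin=40):
    h=cv2.cvtColor(im,cv2.COLOR_RGB2HSV);m=cv2.inRange(h,np.array(lo),np.array(hi))
    if roi is not None:
        k=np.zeros_like(m);x0,y0,x1,y1=roi;k[y0:y1,x0:x1]=255;m&=k
    cs,_=cv2.findContours(m,cv2.RETR_EXTERNAL,cv2.CHAIN_APPROX_NONE)
    return sorted([c for c in cs if cv2.contourArea(c)>amin],key=cv2.contourArea,reverse=True)
def rect(p,c,z):
    q=np.array([ray(p,*x[0],z)[:2] for x in c],np.float32);return cv2.minAreaRect(q)
def tool():
    s=arm.read_state();return np.array(s['position']),R.from_quat(s['ee_rot']),s
def goal(X,yaw=None):
    """shift in tool axes to TCP X, and turn: yaw = world angle of closing axis, tool straight down"""
    p,r,s=tool();sh=r.inv().apply(np.array(X)-p);out=[np.round(sh,1)]
    if yaw is not None:
        best=None
        for a in(yaw,yaw+np.pi):
            y=np.array([np.cos(a),np.sin(a),0]);z=np.array([0,0,-1.]);x=np.cross(y,z)
            rv=(r.inv()*R.from_matrix(np.c_[x,y,z])).as_rotvec()
            if best is None or np.linalg.norm(rv)<np.linalg.norm(best):best=rv
        out.append(np.round(best,3))
    return out
def wpix(name):
    import time
    p=arm.camera_params(name);return p,arm.get_image(name)
E
python3 - <<'E'
from h import *
im=cv2.imread('pics/top0.png')[:,:,::-1].copy();p=arm.camera_params('top')
def show(n,lo,hi,roi,z,k=1):
    for c in blobs(im,lo,hi,roi)[:k]: 
        r=rect(p,c,z);print(n,np.round(r[0],1),np.round(r[1],1),round(r[2],1))
show('orange',(5,180,120),(18,255,255),(180,190,320,250),92)
show('blue',(100,120,40),(125,255,255),(180,190,320,245),56)
show('mat',(0,0,0),(180,255,50),(185,252,328,315),4)
show('pedal',(0,180,80),(6,255,255),(440,255,490,305),194)
show('bucket',(20,150,60),(32,255,255),(355,150,440,270),175)
show('tub',(0,0,50),(180,60,255),(430,155,530,262),85)
for n,u,v,z in(('tubTR',510,163,85),('tubBR',523,258,85),('bucketTL',362,166,175),('bTR',424,164,175),('bBL',370,261,175)):print(n,ray(p,u,v,z))
E
```

```text
orange [594.9 233.7] [15.3 66.6] 4.6
blue [596.1 233.2] [ 60.  317.7] 4.5
mat [427.1 200.3] [335.6 124.4] 87.3
pedal [ 428.2 -306.6] [93.7 18.6] 5.9
bucket [ 595.3 -150.7] [234.9 151.7] 6.4
tub [ 620.9 -352.7] [261.9 238.8] 5.9
tubTR [ 751.88676375 -461.93942294   85.        ]
tubBR [ 500.42761024 -482.8094299    85.        ]
bucketTL [703.2353609  -64.45966298 175.        ]
bTR [ 711.94518802 -214.74165591  175.        ]
bBL [472.13623961 -84.76553699 175.        ]
```

```bash
python3 - <<'E'
from h import *
p,r,s=tool();print(r.as_matrix().round(2))
print(goal((595,233.5,260),np.radians(4.5)))
E
```

```text
[[-0.95 -0.31 -0.  ]
 [-0.31  0.95  0.  ]
 [ 0.    0.   -1.  ]]
[array([-637.8,  664.4,  -55.8]), array([ 2.000e-03,  1.000e-03, -1.338e+00])]
```

Request:
servo_tool([
  [[85, 0, 0, -60, 0, 0, 0], [85, -40, 40, -120, 0, 0, -0.1], [85, -638, 664, -120, 0, 0, -1.338], [85, -638, 664, -120, 0, 0, -1.338], [85, -638, 664, -120, 0, 0, -1.338], [85, -638, 664, -120, 0, 0, -1.338], [85, -638, 664, -120, 0, 0, -1.338], [85, -638, 664, -120, 0, 0, -1.338], [85, -638, 664, -120, 0, 0, -1.338], [85, -638, 664, -120, 0, 0, -1.338]],
])

```text
clock: 1.35
position: [430.1, -105.0, 317.6]
ee_rot: [0.735, -0.678, 0.0, -0.0]
contact_force: [1.0, -0.9, 0.1]
gripper_width: 85.1
grasp_force: 0.0
```

```bash
python3 - <<'E'
from h import *
p,r,s=tool();print(s['clock'],p,s['joints'])
print(goal((595,233.5,260),np.radians(4.5)))
E
```

```text
1.35 [ 430.14679983 -105.02885852  317.6461468 ] [ 1.29617246e-01 -1.24990399e-03 -1.98658106e-01 -1.68533658e-04
 -1.37318360e+00 -4.96632724e-02]
[array([-324.3, -191.3,   57.7]), array([-0.   ,  0.   ,  0.001])]
```

Request:
servo_tool([
  [[85, -324, -191, 57, 0, 0, 0], [85, -324, -191, 57, 0, 0, 0], [85, -324, -191, 57, 0, 0, 0], [85, -324, -191, 57, 0, 0, 0], [85, -324, -191, 57, 0, 0, 0], [85, -324, -191, 57, 0, 0, 0], [85, -324, -191, 57, 0, 0, 0], [85, -324, -191, 57, 0, 0, 0], [85, -324, -191, 57, 0, 0, 0]],
])

```text
clock: 2.48
position: [594.5, 229.9, 261.4]
ee_rot: [0.734, -0.679, 0.0, -0.0]
contact_force: [-0.1, -0.0, 0.6]
gripper_width: 85.0
grasp_force: 0.0
```

```bash
python3 - <<'E'
from h import *
p,r,s=tool();print(s['clock'],p,r.as_matrix().round(3))
q,im=wpix('wrist');cv2.imwrite('pics/w1.png',im[:,:,::-1])
for c in blobs(im,(5,180,120),(18,255,255),None,500): print('or',np.round(rect(q,c,92),1) if 0 else rect(q,c,92))
for c in blobs(im,(100,120,40),(125,255,255),None,2000): print('bl',rect(q,c,56))
E
```

```text
2.475 [594.54928431 229.92009731 261.39983086] [[ 0.078 -0.997  0.001]
 [-0.997 -0.078  0.   ]
 [-0.    -0.001 -1.   ]]
bl ((593.9279174804688, 232.77243041992188), (59.58868408203125, 318.6968994140625), 4.485141754150391)
```

View pics/w1.png

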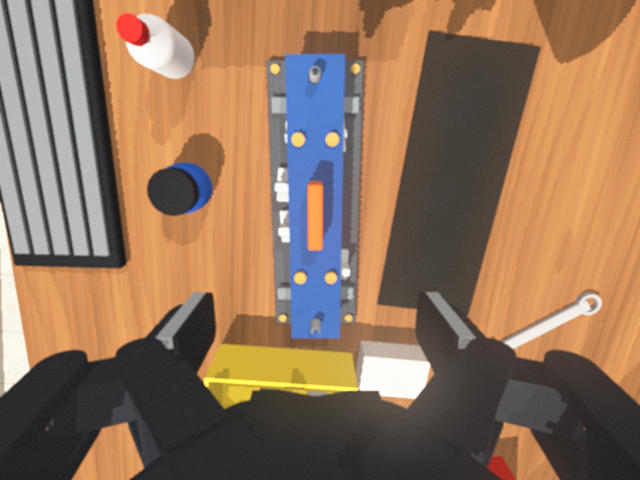

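Wrist view: plate centred, dowels at (315,73) and (315,325), bar at (315,216). Bracket ends show beside the plate. The mat is on the right.

Request:
servo_tool([
  [[85, -3, 0, 60, 0, 0, 0], [85, -3, 0, 120, 0, 0, 0], [60, -3, 0, 165, 0, 0, 0], [50, -3, 0, 195, 0, 0, 0], [40, -3, 0, 201, 0, 0, 0], [30, -3, 0, 201, 0, 0, 0], [10, -3, 0, 201, 0, 0, 0], [5, -3, 0, 201, 0, 0, 0], [5, -3, 0, 201, 0, 0, 0], [5, -3, 0, 201, 0, 0, 0]],
])

```text
clock: 3.78
position: [595.0, 234.2, 61.9]
ee_rot: [0.735, -0.678, 0.0, -0.001]
contact_force: [-2.7, -0.8, 6.5]
gripper_width: 13.0
grasp_force: 58.8
```

```bash
python3 - <<'E'
from h import *
p,r,s=tool();print(s['clock'],p,s['contact_force'],s['gripper_width'],s['grasp_force'],r.as_matrix().round(3)[:,1])
im=cv2.imread('pics/top0.png')[:,:,::-1]
E
```

```text
3.775 [594.96800674 234.21566713  61.86524429] [-2.72286884 -0.84129297  6.48739746] 12.995132938640289 58.82299304008484 [-0.997 -0.08  -0.002]
```

Request:
servo_tool([
  [[5, 0, 0, -5, 0, 0, 0], [5, 0, 0, -12, 0, 0, 0], [5, 0, 0, -20, 0, 0, 0], [5, 0, 0, -30, 0, 0, 0], [5, 0, 0, -40, 0, 0, 0], [5, 0, 0, -60, 0, 0, 0], [5, 0, 0, -80, 0, 0, 0], [5, 0, 0, -100, 0, 0, 0], [5, 0, 0, -100, 0, 0, 0], [5, 0, 0, -100, 0, 0, 0]],
])

```text
clock: 5.03
position: [593.7, 233.7, 158.9]
ee_rot: [0.734, -0.679, -0.001, 0.001]
contact_force: [-0.4, -0.5, -5.1]
gripper_width: 12.8
grasp_force: 58.8
```

```bash
python3 - <<'E'
from h import *
p,r,s=tool();print(s['clock'],p,s['contact_force'],s['gripper_width'],s['grasp_force'])
q,im=wpix('wrist');cv2.imwrite('pics/w2.png',im[:,:,::-1])
t=arm.get_image('top');cv2.imwrite('pics/t2.png',t[:,:,::-1]);cv2.imwrite('pics/t2c.png',cv2.resize(t[170:330,150:350,::-1],None,fx=4,fy=3.75,interpolation=2))
for c in blobs(im,(0,0,0),(180,255,50),(330,0,640,320),4000): print('mat wrist',rect(q,c,4))
# plate in gripper: plane z = underside+8; underside = grip z: 
zt=56+100
for c in blobs(im,(100,120,40),(125,255,255),None,2000)[:1]: print('bl',rect(q,c,zt))
for c in blobs(t,(100,120,40),(125,255,255),(150,150,340,300),500)[:1]: print('bl top',rect(arm.camera_params('top'),c,zt))
E
```

```text
5.025 [593.69448487 233.66317241 158.860423  ] [-0.38309663 -0.54168102 -5.09694714] 12.781571021290393 58.81435456685722
bl ((596.952880859375, 177.84869384765625), (58.37969970703125, 148.72616577148438), 4.458253383636475)
bl top ((599.51904296875, 156.0542755126953), (57.35434341430664, 164.7122344970703), 3.700629234313965)
```

View pics/w2.png

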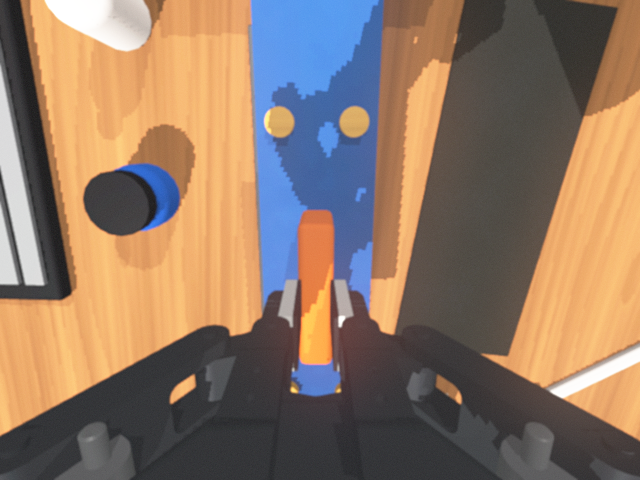

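Plate is held level and free of the dowels, with the bar at (317,290) and the mat at the right. I'll check the mat's angle from the first top image's edges.

```bash
python3 - <<'E'
from h import *
im=cv2.imread('pics/top0.png')[:,:,::-1].copy();p=arm.camera_params('top')
for hi in(50,60):
    c=blobs(im,(0,0,0),(180,255,hi),(185,252,328,315))[0];q=np.array([ray(p,*x[0],4)[:2] for x in c])
    r=rect(p,c,4);print(r)
    a=np.radians(r[2]);u=np.array([np.cos(a),np.sin(a)]);n=np.array([-u[1],u[0]]);d=q-r[0]
    for s in(-1,1):
        e=q[(s*(d@n)>52)&(abs(d@u)<150)].astype(np.float32)
        l=cv2.fitLine(e,cv2.DIST_HUBER,0,.01,.01).ravel();print(np.degrees(np.arctan2(l[1],l[0])),l[2:],len(e))
q=R.from_euler('z',0)
print(goal((427.1,200.3,158),np.radians(-2.7)))
E
```

```text
((427.0971374511719, 200.33883666992188), (335.5707702636719, 124.41356658935547), 87.28894805908203)
87.55667 [487.29465 199.79918] 115
87.35799 [366.74738 200.99078] 116
((427.00640869140625, 200.17800903320312), (336.86151123046875, 126.74382019042969), 87.42436218261719)
87.38506 [488.75604 196.99974] 111
87.26021 [365.85144 202.24036] 112
[array([ 20. , 168.7,   0.8]), array([ 0.002, -0.001,  0.126])]
```

Request:
servo_tool([
  [[5, 8, 40, 0, 0, 0, 0], [5, 14, 90, 0, 0, 0, 0.06], [5, 20, 140, 0, 0, 0, 0.125], [5, 20, 169, 0, 0, 0, 0.125], [5, 20, 169, 0, 0, 0, 0.125], [5, 20, 169, 40, 0, 0, 0.125], [5, 20, 169, 80, 0, 0, 0.125], [5, 20, 169, 110, 0, 0, 0.125], [5, 20, 169, 128, 0, 0, 0.125], [5, 20, 169, 128, 0, 0, 0.125]],
])

```text
clock: 6.38
position: [427.5, 200.1, 30.1]
ee_rot: [-0.691, 0.723, -0.0, -0.002]
contact_force: [0.8, 0.5, -3.6]
gripper_width: 12.7
grasp_force: 59.1
```

```bash
python3 - <<'E'
from h import *
p,r,s=tool();print(s['clock'],p,s['contact_force'],s['gripper_width'],s['grasp_force'])
print(goal((427.1,200.3,18),np.radians(-2.6)))
t=arm.get_image('top');cv2.imwrite('pics/t3.png',t[:,:,::-1]);cv2.imwrite('pics/t3c.png',cv2.resize(t[160:330,170:370,::-1],None,fx=4,fy=3.5,interpolation=2))
E
```

```text
6.375 [427.52953772 200.05073769  30.10899182] [ 0.78639453  0.51802164 -3.56625405] 12.696908467813833 59.109485261142254
[array([-0.3,  0.4, 12.1]), array([ 0.003, -0.003, -0.001])]
```

View pics/t3c.png

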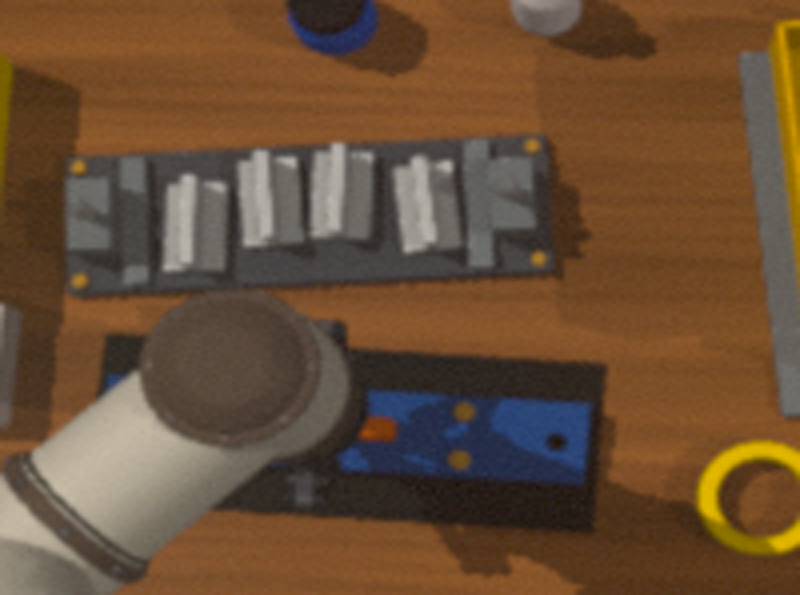

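Four brackets are on the fixture, at crop (195,223), (270,200), (342,190) and (425,205). The plate is in line over the mat.

Request:
servo_tool([
  [[5, 0, 0, 6, 0, 0, 0], [5, 0, 0, 9, 0, 0, 0], [5, 0, 0, 11, 0, 0, 0], [5, 0, 0, 12, 0, 0, 0], [5, 0, 0, 12, 0, 0, 0]],
])

```text
clock: 7.05
position: [427.7, 200.7, 19.7]
ee_rot: [-0.691, 0.723, -0.0, 0.0]
contact_force: [-0.4, -0.4, -4.4]
gripper_width: 12.6
grasp_force: 59.1
```

Request:
servo_tool([
  [[5, 0, 0, 1, 0, 0, 0], [5, 0, 0, 2, 0, 0, 0], [5, 0, 0, 2, 0, 0, 0]],
])

```text
clock: 7.42
position: [427.5, 200.8, 18.1]
ee_rot: [-0.691, 0.723, 0.0, -0.0]
contact_force: [-3.4, 0.9, 2.8]
gripper_width: 12.9
grasp_force: 60.1
```

Contact. Release with a small opening, then rise.

Request:
servo_tool([
  [[20, 0, 0, 0, 0, 0, 0], [30, 0, 0, 0, 0, 0, 0], [40, 0, 0, 0, 0, 0, 0], [50, 0, 0, -5, 0, 0, 0], [60, 0, 0, -40, 0, 0, 0], [70, 0, 0, -100, 0, 0, 0], [80, 0, 0, -160, 0, 0, 0], [85, 0, 0, -200, 0, 0, 0], [85, 0, 0, -200, 0, 0, 0]],
])

```text
clock: 8.55
position: [429.4, 202.0, 221.8]
ee_rot: [-0.691, 0.723, -0.0, 0.005]
contact_force: [-0.7, -0.0, -0.9]
gripper_width: 85.2
grasp_force: 0.0
```

```bash
python3 - <<'E'
from h import *
p,r,s=tool();print(s['clock'],p,s['contact_force'],s['gripper_width'])
q,w=wpix('wrist')
for c in blobs(w,(100,120,40),(125,255,255),None,5000)[:1]: print('plate wrist',rect(q,c,12))
q=arm.camera_params('top');t=arm.get_image('top');cv2.imwrite('pics/t4.png',t[:,:,::-1])
im=cv2.imread('pics/t3.png')[:,:,::-1].copy()
for u,v in ((195,223),(270,200),(342,190),(425,205)): print(ray(q,170+u/4,160+v/3.5,34))
m=blobs(im,(0,0,120),(180,60,255),(200,190,300,240),30)
for c in m: r=rect(q,c,34);print(r)
E
```

```text
8.55 [429.35766029 201.95293987 221.76040288] [-0.66459056 -0.02209581 -0.85538253] 85.22127230469388
plate wrist ((426.1524963378906, 199.93055725097656), (320.5323791503906, 60.949485778808594), 87.33616638183594)
[581.35568668 304.60778116  34.        ]
[600.50482454 255.50840266  34.        ]
[609.4887091  207.67703095  34.        ]
[599.04423629 151.57119545  34.        ]
((601.86962890625, 158.85150146484375), (73.72978210449219, 24.097204208374023), 8.055004119873047)
((610.1651611328125, 218.467041015625), (71.42118835449219, 18.81168556213379), 2.689049482345581)
((603.3241577148438, 266.1732177734375), (72.0647201538086, 20.532428741455078), 7.037968158721924)
((583.1620483398438, 316.07659912109375), (71.05765533447266, 18.673925399780273), 3.4776687622070312)
```

```bash
python3 - <<'E'
from h import *
print(goal((598,228,265),np.radians(95)))
E
```

```text
[array([ -35.4, -169.3,  -47.4]), array([1.000e-03, 0.000e+00, 1.437e+00])]
```

Request:
servo_tool([
  [[60, -35, -169, -47, 0, 0, 1.437], [60, -35, -169, -47, 0, 0, 1.437], [60, -35, -169, -47, 0, 0, 1.437], [60, -35, -169, -47, 0, 0, 1.437], [60, -35, -169, -47, 0, 0, 1.437], [60, -35, -169, -47, 0, 0, 1.437], [60, -35, -169, -47, 0, 0, 1.437], [60, -35, -169, -47, 0, 0, 1.437], [60, -35, -169, -47, 0, 0, 1.437], [60, -35, -169, -47, 0, 0, 1.437]],
])

```text
clock: 9.9
position: [597.8, 227.7, 263.4]
ee_rot: [-0.045, 0.999, -0.001, -0.001]
contact_force: [-0.3, 0.2, -0.3]
gripper_width: 59.8
grasp_force: 0.0
```

```bash
python3 - <<'E'
from h import *
p,r,s=tool();print(s['clock'],p,s['joints'],s['gripper_width'])
q,w=wpix('wrist');cv2.imwrite('pics/w3.png',w[:,:,::-1]);np.savez('pics/w3.npz',**q)
print([pix(q,x) for x in((598,228,46),(600,300,46),(600,150,46),(650,228,46))])
E
```

```text
9.9 [597.78740783 227.68978555 263.42342057] [ 6.16321857e-01  3.80051953e-01  1.48878319e-01 -1.69016354e-04
 -1.34183605e+00 -2.09757630e+00] 59.82139308323256
[array([315.99932784, 207.96081341]), array([377.47700569, 215.12913646]), array([248.49233782, 203.6869429 ]), array([312.09796862, 250.75141655])]
```

View pics/w3.png

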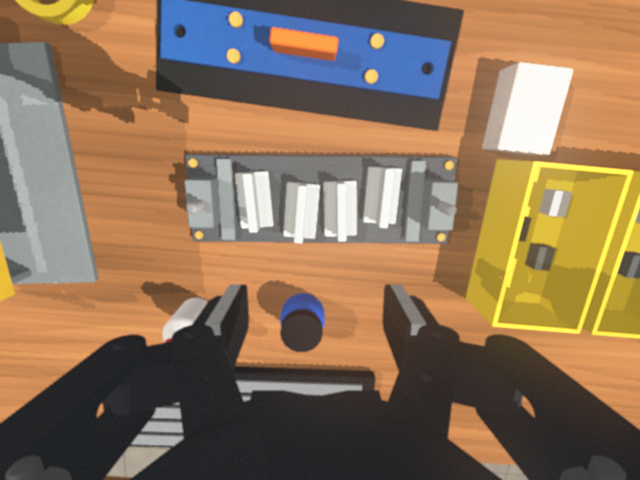

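Wrist view shows all four brackets on the base, at about (253,200), (301,211), (341,210) and (383,195). Zooming in to separate the web tops from the flanges.

```bash
python3 - <<'E'
import cv2
im=cv2.imread('pics/w3.png');cv2.imwrite('pics/w3c.png',cv2.resize(im[145:250,220:420],None,fx=4,fy=4,interpolation=2))
E
```

```text
(no output)
```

View pics/w3c.png

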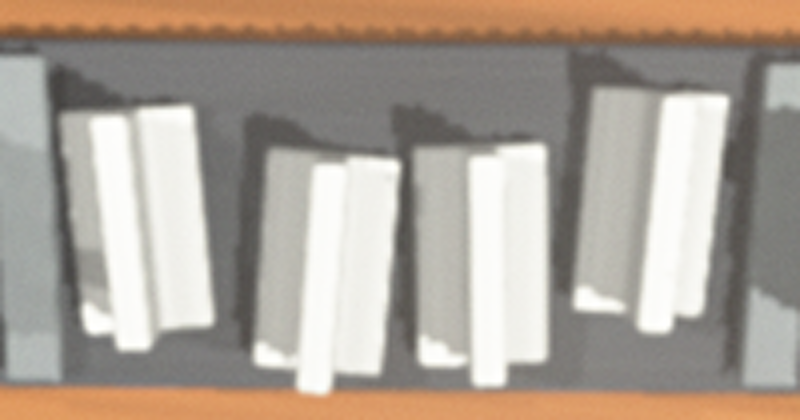

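Web tops are the white strips, with ends in crop pixels: (110,115)-(133,350), (329,163)-(315,392), (487,155)-(489,385) and (682,95)-(655,330).

```bash
cat > tg.py <<'E'
from h import *
q=dict(np.load('pics/w3.npz'));B=[]
for a,b in(((110,115),(133,350)),((329,163),(315,392)),((487,155),(489,385)),((682,95),(655,330))):
    A,C=[ray(q,220+u/4,145+v/4,46)[:2] for u,v in(a,b)];d=C-A
    B.append((*((A+C)/2),np.arctan2(d[1],d[0]),np.linalg.norm(d)))
E
python3 - <<'E'
from tg import *
for b in B: print(np.round(b[:2],1),'axis deg',np.degrees(b[2]).round(1),'len',round(b[3],1),goal((b[0],b[1],120),b[2]+np.pi/2))
E
```

```text
[599.9 152.2] axis deg 7.8 len 68.3 [array([  4.4, -75.3, 143.8]), array([-0.001, -0.002, -0.047])]
[607.9 210.7] axis deg 1.0 len 67.9 [array([ -8.7, -17.7, 143.7]), array([-0.001, -0.001,  0.071])]
[601.4 258.6] axis deg 6.8 len 67.8 [array([ -6.5,  30.6, 143.7]), array([-0.001, -0.002, -0.03 ])]
[580.1 308.3] axis deg 1.8 len 67.8 [array([ 10.3,  81.9, 143.7]), array([-0.001, -0.001,  0.058])]
```

Request:
servo_tool([
  [[32, 4, -62, 40, 0, 0, -0.047], [32, 4, -75, 90, 0, 0, -0.047], [32, 4, -75, 140, 0, 0, -0.047], [32, 4, -75, 190, 0, 0, -0.047], [32, 4, -75, 225, 0, 0, -0.047], [32, 4, -75, 239, 0, 0, -0.047], [20, 4, -75, 239, 0, 0, -0.047], [3, 4, -75, 239, 0, 0, -0.047], [3, 4, -75, 239, 0, 0, -0.047], [3, 4, -75, 239, 0, 0, -0.047]],
])

```text
clock: 11.2
position: [601.2, 153.1, 26.7]
ee_rot: [-0.067, 0.998, 0.0, 0.001]
contact_force: [-0.0, -0.3, -0.1]
gripper_width: 3.0
grasp_force: 0.0
```

The fingers closed on nothing, so I'll rise and look.

Request:
servo_tool([
  [[3, 0, 0, -40, 0, 0, 0], [10, 0, 0, -100, 0, 0, 0], [30, 0, 0, -160, 0, 0, 0], [60, 0, 30, -220, 0, 0, 0], [60, 0, 70, -239, 0, 0, 0], [60, 0, 70, -239, 0, 0, 0], [60, 0, 70, -239, 0, 0, 0]],
])

```text
clock: 12.08
position: [590.6, 221.9, 263.9]
ee_rot: [-0.067, 0.998, -0.0, -0.001]
contact_force: [-0.2, 0.5, 0.3]
gripper_width: 59.8
grasp_force: 0.0
```

```bash
python3 - <<'E'
from h import *
p,r,s=tool();print(s['clock'],p)
q,w=wpix('wrist');cv2.imwrite('pics/w4.png',w[:,:,::-1]);np.savez('pics/w4.npz',**q)
cv2.imwrite('pics/w4c.png',cv2.resize(w[120:270,190:450,::-1],None,fx=3,fy=3,interpolation=2))
E
```

```text
12.075 [590.62638785 221.87137455 263.9351481 ]
```

View pics/w4c.png

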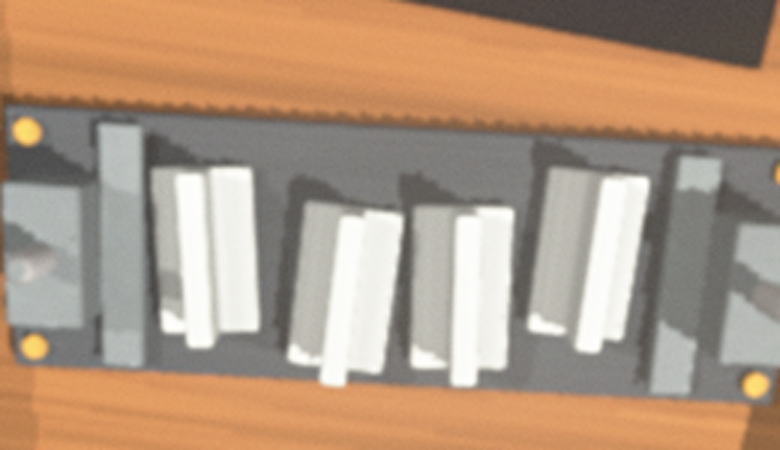

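```bash
cat > tg.py <<'E'
from h import *
q=dict(np.load('pics/w4.npz'));B=[]
for a,b in(((190,173),(202,348)),((350,212),(333,385)),((467,213),(463,386)),((613,177),(588,352))):
    A,C=[ray(q,190+u/3,120+v/3,46)[:2] for u,v in(a,b)];d=C-A
    B.append((*((A+C)/2),np.arctan2(d[1],d[0]),np.linalg.norm(d)))
E
python3 - <<'E'
from tg import *
for b in B: print(np.round(b[:2],1),'axis deg',np.degrees(b[2]).round(1),'len',round(b[3],1),goal((b[0],b[1],120),b[2]+np.pi/2))
p=arm.camera_params('top');t=arm.get_image('top');cv2.imwrite('pics/t5.png',t[:,:,::-1])
E
```

```text
[599.9 152.7] axis deg 8.9 len 68.3 [array([ -0.3, -69.2, 143.6]), array([-0.001, -0.002, -0.022])]
[607.2 210.1] axis deg 1.7 len 69.2 [array([-15.3, -13.2, 143.5]), array([-0.001, -0.002,  0.104])]
[601.1 258. ] axis deg 7.8 len 68.9 [array([-15.6,  35. , 143.5]), array([-0.001, -0.002, -0.001])]
[580.5 307.6] axis deg 3.0 len 68.6 [array([ -1.8,  87. , 143.5]), array([-0.001, -0.002,  0.082])]
```

Request:
servo_tool([
  [[32, 0, -60, 30, 0, 0, -0.022], [32, 0, -69, 80, 0, 0, -0.022], [32, 0, -69, 130, 0, 0, -0.022], [32, 0, -69, 180, 0, 0, -0.022], [32, 0, -69, 220, 0, 0, -0.022], [32, 0, -69, 239, 0, 0, -0.022], [32, 0, -69, 240, 0, 0, -0.022], [32, 0, -69, 240, 0, 0, -0.022]],
])

```text
clock: 13.18
position: [601.1, 153.4, 25.2]
ee_rot: [-0.078, 0.997, -0.0, 0.0]
contact_force: [-0.3, -0.1, 0.1]
gripper_width: 32.2
grasp_force: 0.0
```

```bash
python3 - <<'E'
from h import *
p,r,s=tool();print(s['clock'],p,s['contact_force'],s['gripper_width'])
q,w=wpix('wrist');cv2.imwrite('pics/w5.png',w[:,:,::-1])
E
```

```text
13.175 [601.10934636 153.41920646  25.20719669] [-0.30325375 -0.06367053  0.05774232] 32.19226947341155
```

View pics/w5.png

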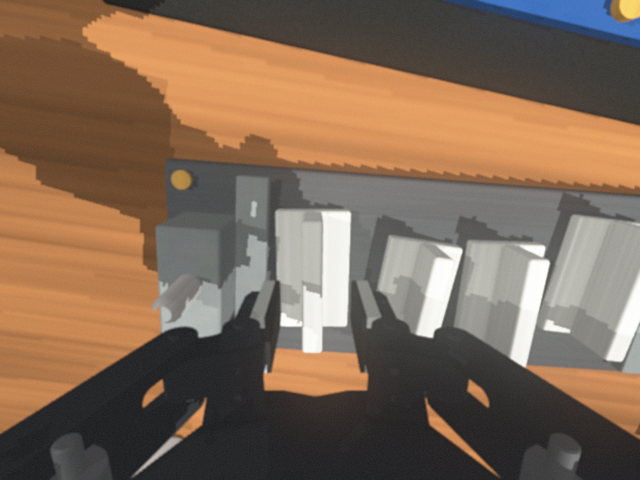

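```bash
python3 - <<'E'
from h import *
q=arm.camera_params('wrist');print(-q['R'].T@q['t'],q['R'].round(2).tolist())
p,r,s=tool()
for X in(p,p+[0,0,19],(600,152.7,46),(566,148,46),(634,158,46)):print(np.round(X),pix(q,X).round())
E
```

```text
[534.02210142 142.65284497 195.49167389] [[-0.16, 0.99, 0.0], [0.95, 0.15, 0.27], [0.26, 0.04, -0.96]]
[601. 154.  26.] [316. 278.]
[601. 154.  45.] [316. 292.]
[600. 153.  46.] [314. 291.]
[566 148  46] [316. 220.]
[634 158  46] [314. 353.]
```

The view shows the fingers straddling the web (web strip x≈312, y 215-350; tips at (265,285) and (362,285)). Closing now, slowly.

Request:
servo_tool([
  [[20, 0, 0, 0, 0, 0, 0], [10, 0, 0, 0, 0, 0, 0], [0, 0, 0, 0, 0, 0, 0], [0, 0, 0, 0, 0, 0, 0]],
])

```text
clock: 13.72
position: [600.6, 153.8, 24.8]
ee_rot: [-0.078, 0.997, 0.0, 0.0]
contact_force: [0.1, -1.1, -0.5]
gripper_width: 0.1
grasp_force: 0.0
```

```bash
python3 - <<'E'
from h import *
q,w=wpix('wrist');cv2.imwrite('pics/w6.png',w[200:400,190:450,::-1])
E
```

```text
(no output)
```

View pics/w6.png

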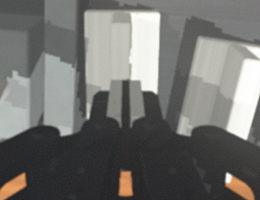

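Request:
servo_tool([
  [[0, 0, 0, 1, 0, 0, 0], [0, 0, 0, 2, 0, 0, 0], [0, 0, 0, 2, 0, 0, 0]],
])

```text
clock: 14.15
position: [600.4, 153.7, 22.5]
ee_rot: [-0.078, 0.997, -0.0, -0.0]
contact_force: [-1.0, -0.2, -0.4]
gripper_width: -0.0
grasp_force: 0.0
```

```bash
python3 - <<'E'
from h import *
q=arm.camera_params('wrist')
p,r,s=tool();print(p,s['contact_force'],s['gripper_width'],s['grasp_force'])
T=lambda x,y,z:p+r.apply([x,y,z])
for a in [(11,0,0),(-11,0,0),(11,0,-19),(11,0,-38),(-11,0,-38),(11,8,0),(11,-8,0)]:print(a,pix(q,T(*a)).round())
E
```

```text
[600.42677205 153.74543627  22.4587686 ] [-1.03202637 -0.24374823 -0.3947979 ] -0.003954365806181597 0.0
(11, 0, 0) [316. 258.]
(-11, 0, 0) [316. 296.]
(11, 0, -19) [316. 271.]
(11, 0, -38) [316. 287.]
(-11, 0, -38) [316. 334.]
(11, 8, 0) [331. 258.]
(11, -8, 0) [301. 258.]
```

Request:
servo_tool([
  [[0, 0, 0, 1, 0, 0, 0], [0, 0, 0, 2, 0, 0, 0], [0, 0, 0, 3, 0, 0, 0], [0, 0, 0, 3, 0, 0, 0]],
])

```text
clock: 14.65
position: [600.5, 153.7, 19.5]
ee_rot: [-0.078, 0.997, -0.0, -0.0]
contact_force: [-0.9, 0.3, 0.4]
gripper_width: 0.2
grasp_force: 0.0
```

Request:
servo_tool([
  [[0, 0, 0, 1, 0, 0, 0], [0, 0, 0, 2, 0, 0, 0], [0, 0, 0, 3, 0, 0, 0], [0, 0, 0, 3, 0, 0, 0]],
])

```text
clock: 15.15
position: [600.7, 153.8, 18.7]
ee_rot: [-0.079, 0.997, -0.0, 0.0]
contact_force: [-4.4, -0.1, 10.1]
gripper_width: -0.0
grasp_force: 4.9
```

Contact came at TCP z ≈ 19. The image puts the real fingertips about 27 mm behind the reported TCP, so this may be the web's top (z = 46). Test: rise, open, and lower gently astride the web.

Request:
servo_tool([
  [[0, 0, 0, -10, 0, 0, 0], [20, 0, 0, -12, 0, 0, 0], [34, 0, 0, -12, 0, 0, 0], [34, 0, 0, -12, 0, 0, 0], [34, 0, 0, -4, 0, 0, 0], [34, 0, 0, 0, 0, 0, 0], [34, 0, 0, 2, 0, 0, 0], [34, 0, 0, 2, 0, 0, 0]],
])

```text
clock: 16.15
position: [600.4, 153.7, 14.3]
ee_rot: [-0.078, 0.997, -0.0, -0.0]
contact_force: [1.0, -0.6, -0.2]
gripper_width: 33.9
grasp_force: 0.0
```

Confirmed: the reported TCP is about 27 mm beyond the real tips. Continue down.

Request:
servo_tool([
  [[34, 0, 0, 6, 0, 0, 0], [34, 0, 0, 11, 0, 0, 0], [34, 0, 0, 15, 0, 0, 0], [34, 0, 0, 15, 0, 0, 0], [0, 0, 0, 15, 0, 0, 0], [0, 0, 0, 15, 0, 0, 0], [0, 0, 0, 15, 0, 0, 0]],
])

```text
clock: 17.02
position: [600.9, 153.9, 0.1]
ee_rot: [-0.078, 0.997, 0.0, 0.0]
contact_force: [-0.0, 0.7, 0.7]
gripper_width: 8.3
grasp_force: 61.0
```

Request:
servo_tool([
  [[0, 0, 0, -15, 0, 0, 0], [0, 0, 0, -40, 0, 0, 0], [0, 0, 0, -90, 0, 0, 0], [0, 0, 0, -150, 0, 0, 0], [0, 0, 0, -210, 0, 0, 0], [0, 0, 0, -230, 0, 0, 0], [0, 0, 0, -230, 0, 0, 0]],
])

```text
clock: 17.9
position: [601.1, 154.1, 232.5]
ee_rot: [-0.078, 0.997, 0.001, 0.002]
contact_force: [-0.4, -0.7, -1.7]
gripper_width: 8.6
grasp_force: 60.7
```

```bash
python3 - <<'E'
from h import *
p,r,s=tool();print(s['clock'],p,s['gripper_width'],s['grasp_force'],s['contact_force'])
im=cv2.imread('pics/top0.png')[:,:,::-1].copy();sd=cv2.imread('pics/side0.png')[:,:,::-1].copy()
pt=arm.camera_params('top');ps=arm.camera_params('side')
def ends(im,roi):
    c=max(blobs(im,(0,180,60),(6,255,255),roi,20),key=cv2.contourArea)
    b=cv2.boxPoints(cv2.minAreaRect(c));b=sorted(b.tolist(),key=lambda v:v[1]);print(np.round(b))
    return c
ct=ends(im,(440,255,490,305));cs=ends(sd,(410,150,460,190))
def mid(c):
    (cx,cy),(w,h),a=cv2.minAreaRect(c);b=cv2.boxPoints(((cx,cy),(w,h),a))
    e=[(b[i]+b[(i+1)%4])/2 for i in range(4)];i=0 if np.linalg.norm(b[0]-b[1])<np.linalg.norm(b[1]-b[2]) else 1
    return e[i],e[i+2]
P=lambda p:p['intrinsics']@np.c_[p['R'],p['t']]
t=sorted(mid(ct),key=lambda e:e[1]);g=sorted(mid(cs),key=lambda e:e[0])
print(t,g)
for a in t:
  for b in g:
    X=cv2.triangulatePoints(P(pt),P(ps),np.array(a,float).reshape(2,1),np.array(b,float).reshape(2,1));X=(X[:3]/X[3]).ravel();print(X.round(1),(pix(pt,X)-a).round(1),(pix(ps,X)-b).round(1))
# yellow bucket contour approx
c=blobs(im,(20,150,40),(32,255,255),(355,150,440,270))[0]
print(cv2.approxPolyDP(c,3,True).reshape(-1,2).tolist())
c=blobs(sd,(20,150,40),(32,255,255),(270,130,420,230))[0]
print(cv2.approxPolyDP(c,3,True).reshape(-1,2).tolist())
E
```

```text
17.9 [601.12062281 154.13052852 232.52370703] 8.561331293319274 60.66282033920288 [-0.42138638 -0.66309846 -1.72505047]
[[469. 260.]
 [461. 262.]
 [476. 301.]
 [468. 303.]]
[[418. 158.]
 [416. 164.]
 [452. 172.]
 [449. 179.]]
[array([465.2254 , 260.96536], dtype=float32), array([471.526 , 301.9191], dtype=float32)] [array([417.04126, 160.90723], dtype=float32), array([450.16498, 175.62888], dtype=float32)]
[ 473.2 -301.4  196.3] [0.4 0.6] [-0.4 -0. ]
[ 437.  -346.   148.9] [13.3 18.6] [-14.   -2.1]
[ 419.7 -270.8  245.4] [-12.2 -19. ] [12.9 -1.5]
[ 381.5 -314.   190.8] [0.1 0.2] [-0.1 -0. ]
[[416, 162], [364, 166], [373, 261], [435, 255], [424, 169], [414, 168]]
[[288, 173], [289, 190], [361, 225], [394, 189], [390, 180], [385, 184], [324, 156], [319, 162], [317, 149]]
```

```bash
python3 - <<'E'
from h import *
pt=arm.camera_params('top');ps=arm.camera_params('side')
for a in (5,6,7.5):
    c,s=np.cos(np.radians(a)),np.sin(np.radians(a));M=np.array([[c,-s,0],[s,c,0],[0,0,1]])
    H=np.array([427.3,-307.7,0])-M@[-195,-77,0];H[2]=130;print(a,H.round(1))
    for n,L in(('backfar',(115,130,45)),('backnear',(-115,130,45)),('frontnear',(-115,0,45)),('frontfar',(115,0,45))):
        X=H+M@np.array(L);print(n,X.round(),pix(pt,X).round(),pix(ps,X).round())
E
```

```text
5 [ 614.8 -214.   130. ]
backfar [718. -74. 175.] [366. 160.] [284. 169.]
backnear [489. -95. 175.] [374. 254.] [359. 205.]
frontnear [ 500. -224.  175.] [429. 250.] [389. 177.]
frontfar [ 729. -204.  175.] [419. 157.] [315. 145.]
6 [ 613.2 -210.7  130. ]
backfar [714. -69. 175.] [364. 162.] [284. 171.]
backnear [485. -93. 175.] [374. 256.] [360. 206.]
frontnear [ 499. -223.  175.] [429. 251.] [389. 178.]
frontfar [ 728. -199.  175.] [417. 158.] [315. 146.]
7.5 [ 610.6 -205.9  130. ]
backfar [708. -62. 175.] [361. 164.] [284. 173.]
backnear [480. -92. 175.] [373. 258.] [361. 208.]
frontnear [ 497. -221.  175.] [428. 252.] [389. 179.]
frontfar [ 725. -191.  175.] [414. 159.] [313. 148.]
```

```bash
cat > slots.py <<'E'
S=[(648,-118),(548,-129),(653,-168),(554,-178)]
E
python3 - <<'E'
from h import *
from slots import *
print(goal((*S[0],232),np.radians(96)))
E
```

```text
[array([  -3.8, -276.1,    0. ]), array([0.002, 0.005, 0.052])]
```

Request:
servo_tool([
  [[0, -2, -60, 0, 0, 0, 0.05], [0, -4, -120, 0, 0, 0, 0.05], [0, -4, -180, 0, 0, 0, 0.05], [0, -4, -240, 0, 0, 0, 0.05], [0, -4, -276, 0, 0, 0, 0.05], [0, -4, -276, 0, 0, 0, 0.05], [0, -4, -276, 30, 0, 0, 0.05], [0, -4, -276, 70, 0, 0, 0.05], [0, -4, -276, 95, 0, 0, 0.05], [0, -4, -276, 95, 0, 0, 0.05]],
])

```text
clock: 19.15
position: [645.1, -117.1, 130.9]
ee_rot: [-0.054, 0.999, 0.0, -0.004]
contact_force: [0.3, 0.5, -0.5]
gripper_width: 8.5
grasp_force: 60.6
```

```bash
python3 - <<'E'
from h import *
p,r,s=tool();print(p,s['contact_force'],s['gripper_width'])
t=arm.get_image('side');cv2.imwrite('pics/s7.png',t[:,:,::-1]);w=arm.get_image('wrist')
cv2.imwrite('pics/s7c.png',np.hstack([cv2.resize(t[110:260,250:450,::-1],(400,300)),cv2.resize(w[:,:,::-1],(400,300))]))
E
```

```text
[ 645.05929346 -117.13018142  130.91387069] [ 0.32813218  0.47793121 -0.45748232] 8.466319021948491
```

View pics/s7c.png

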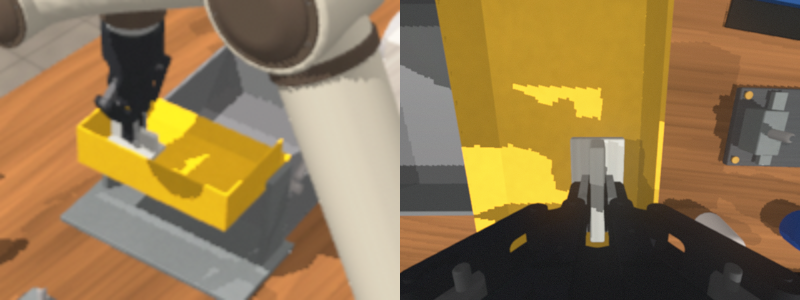

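The bracket hangs inside the bucket near the back wall, clear on all sides (wrist half, bracket at about (598,165), back wall at x≈655). Lower and release.

Request:
servo_tool([
  [[0, 0, 0, 8, 0, 0, 0], [0, 0, 0, 14, 0, 0, 0], [0, 0, 0, 17, 0, 0, 0], [0, 0, 0, 17, 0, 0, 0], [16, 0, 0, 17, 0, 0, 0], [28, 0, 0, 17, 0, 0, 0], [28, 0, 0, 17, 0, 0, 0], [28, 0, 0, -20, 0, 0, 0], [28, 0, 0, -70, 0, 0, 0], [28, 0, 0, -110, 0, 0, 0]],
])

```text
clock: 20.5
position: [647.9, -118.3, 247.1]
ee_rot: [-0.053, 0.999, -0.0, 0.001]
contact_force: [0.7, 0.1, 0.3]
gripper_width: 28.2
grasp_force: 0.0
```

```bash
python3 - <<'E'
from tg import *
p,r,s=tool();print(p,s['contact_force'],s['gripper_width'],s['clock'])
t=arm.get_image('top');cv2.imwrite('pics/t8.png',t[:,:,::-1])
o=cv2.imread('pics/t5.png')[:,:,::-1]
for n,i in(('old',cv2.imread('pics/t3.png')[:,:,::-1].copy()),('new',t)):
    for c in blobs(i,(0,0,120),(180,60,255),(180,190,320,250),30): r=rect(arm.camera_params('top'),c,40);print(n,np.round(r[0],1),np.round(r[1]),round(r[2]))
b=B[1];print(goal((b[0],b[1],232),b[2]+np.pi/2),b[:3])
E
```

```text
[ 647.92118899 -118.31211566  247.10304011] [0.68058081 0.094945   0.32620893] 28.180852716362505 20.5
old [600.5 158.2] [73. 24.] 8
old [608.8 217.6] [71. 19.] 3
old [602. 265.] [72. 20.] 7
old [581.9 314.7] [71. 19.] 3
new [597.9  74.2] [161.  74.] 1
new [608.8 217.6] [71. 19.] 3
new [602.1 265.2] [71. 19.] 3
new [582.  314.4] [17. 71.] 90
[array([  8. , 332.1,  20.4]), array([-0.004,  0.013,  0.078])] (np.float64(607.2242909345173), np.float64(210.1355420448761), np.float64(0.03003439482829934))
```

Request:
servo_tool([
  [[32, 2, 60, 0, 0, 0, 0.07], [32, 4, 120, 0, 0, 0, 0.075], [32, 6, 180, 0, 0, 0, 0.075], [32, 8, 240, 0, 0, 0, 0.075], [32, 8, 300, 0, 0, 0, 0.075], [32, 8, 332, 0, 0, 0, 0.075], [32, 8, 332, 50, 0, 0, 0.075], [32, 8, 332, 110, 0, 0, 0.075], [32, 8, 332, 160, 0, 0, 0.075], [32, 8, 332, 160, 0, 0, 0.075]],
])

```text
clock: 21.8
position: [601.4, 209.4, 80.4]
ee_rot: [-0.016, 1.0, -0.002, -0.004]
contact_force: [0.0, -0.4, 0.7]
gripper_width: 32.1
grasp_force: 0.0
```

```bash
python3 - <<'E'
from tg import *
q,w=wpix('wrist');cv2.imwrite('pics/w8.png',w[:,:,::-1])
p,r,s=tool();b=B[1];print(p,goal((b[0],b[1],0),b[2]+np.pi/2))
# web top bright strip near predicted
for d in(-25,-12,0,12,25):
    u,v=pix(q,(b[0]+d*np.cos(b[2]),b[1]+d*np.sin(b[2]),46));row=w[int(v),int(u)-40:int(u)+40].mean(1);k=np.where(row>225)[0];print(round(u),round(v),(k.min()+u-40,k.max()+u-40) if len(k) else None)
E
```

```text
[604.01837279 210.61844954  83.94516574] [array([-3.4, -0.4, 83.9]), array([-0.002, -0.002,  0.002])]
317 228 (np.float64(311.0704190121803), np.float64(345.0704190121803))
317 249 (np.float64(311.01712341379357), np.float64(344.01712341379357))
317 267 (np.float64(310.96938771505836), np.float64(343.96938771505836))
317 284 (np.float64(310.92299312845927), np.float64(342.92299312845927))
317 302 (np.float64(309.8741811673415), np.float64(322.8741811673415))
```

Request:
servo_tool([
  [[32, -3, 0, 40, 0, 0, 0], [32, -3, 0, 70, 0, 0, 0], [32, -3, 0, 80, 0, 0, 0], [32, -3, 0, 83, 0, 0, 0], [32, -3, 0, 83, 0, 0, 0], [0, -3, 0, 83, 0, 0, 0], [0, -3, 0, 83, 0, 0, 0], [0, -3, 0, 83, 0, 0, 0]],
])

```text
clock: 22.85
position: [608.2, 211.6, 3.3]
ee_rot: [-0.016, 1.0, 0.0, 0.001]
contact_force: [-0.8, -0.7, 6.0]
gripper_width: 8.4
grasp_force: 62.6
```

Request:
servo_tool([
  [[0, 0, 0, -15, 0, 0, 0], [0, 0, 0, -50, 0, 0, 0], [0, 0, 0, -110, 0, 0, 0], [0, 0, 0, -170, 0, 0, 0], [0, 0, 0, -220, 0, 0, 0], [0, 0, 0, -230, 0, 0, 0], [0, 0, 0, -230, 0, 0, 0]],
])

```text
clock: 23.72
position: [606.8, 211.2, 231.9]
ee_rot: [-0.016, 1.0, 0.0, -0.0]
contact_force: [-0.1, -0.1, -2.4]
gripper_width: 8.3
grasp_force: 61.6
```

```bash
python3 - <<'E'
from h import *
from slots import *
p,r,s=tool();print(p,s['gripper_width'],s['grasp_force'])
print(goal((*S[1],232),np.radians(96)))
E
```

```text
[606.81498882 211.18457327 231.90462358] 8.336606947284396 61.594330072402954
[array([  69.5, -338.2,   -0.4]), array([ 0.001, -0.   , -0.073])]
```

Request:
servo_tool([
  [[0, 10, -55, 0, 0, 0, -0.07], [0, 25, -115, 0, 0, 0, -0.073], [0, 40, -170, 0, 0, 0, -0.073], [0, 50, -230, 0, 0, 0, -0.073], [0, 60, -290, 0, 0, 0, -0.073], [0, 69, -338, 0, 0, 0, -0.073], [0, 69, -338, 0, 0, 0, -0.073], [0, 69, -338, 40, 0, 0, -0.073], [0, 69, -338, 80, 0, 0, -0.073], [0, 69, -338, 80, 0, 0, -0.073]],
])

```text
clock: 24.98
position: [545.5, -128.1, 146.9]
ee_rot: [-0.052, 0.999, 0.001, -0.006]
contact_force: [0.4, 0.4, -0.4]
gripper_width: 7.8
grasp_force: 61.5
```

Request:
servo_tool([
  [[0, 0, 0, 20, 0, 0, 0], [0, 0, 0, 34, 0, 0, 0], [0, 0, 0, 37, 0, 0, 0], [0, 0, 0, 37, 0, 0, 0]],
])

```text
clock: 25.48
position: [549.5, -128.8, 115.2]
ee_rot: [-0.053, 0.999, -0.0, 0.0]
contact_force: [-0.2, 0.0, -1.2]
gripper_width: 8.1
grasp_force: 61.6
```

Request:
servo_tool([
  [[16, 0, 0, 0, 0, 0, 0], [28, 0, 0, 0, 0, 0, 0], [28, 0, 0, 0, 0, 0, 0], [28, 0, 0, -40, 0, 0, 0], [28, 0, 0, -90, 0, 0, 0], [28, 0, 0, -125, 0, 0, 0], [28, 0, 0, -125, 0, 0, 0]],
])

```text
clock: 26.35
position: [550.9, -129.1, 243.6]
ee_rot: [-0.052, 0.999, -0.0, 0.004]
contact_force: [0.0, -0.3, -1.0]
gripper_width: 27.9
grasp_force: 0.0
```

```bash
python3 - <<'E'
from tg import *
p,r,s=tool();print(p,s['clock'])
t=arm.get_image('top');cv2.imwrite('pics/t9.png',t[:,:,::-1])
for c in blobs(t,(0,0,120),(180,60,255),(180,190,320,250),30): r=rect(arm.camera_params('top'),c,40);print(np.round(r[0],1),np.round(r[1]),round(r[2]))
b=B[2];print(goal((b[0],b[1],240),b[2]+np.pi/2),b[:3])
E
```

```text
[ 550.85344801 -129.10128425  243.55872292] 26.35
[597.7  81.4] [161.  89.] 1
[601.9 265.4] [71. 20.] 8
[581.9 314.3] [18. 71.] 90
[array([-91.7, 379.3,   1.5]), array([-0.   ,  0.003, -0.031])] (np.float64(601.1309244305193), np.float64(257.98657014412936), np.float64(0.13543950787521966))
```

Request:
servo_tool([
  [[32, -15, 55, 0, 0, 0, -0.02], [32, -30, 115, 0, 0, 0, -0.025], [32, -45, 175, 0, 0, 0, -0.025], [32, -60, 235, 0, 0, 0, -0.025], [32, -75, 290, 0, 0, 0, -0.025], [32, -91, 345, 0, 0, 0, -0.025], [32, -91, 379, 20, 0, 0, -0.025], [32, -91, 379, 80, 0, 0, -0.025], [32, -91, 379, 140, 0, 0, -0.025], [32, -91, 379, 160, 0, 0, -0.025]],
])

```text
clock: 27.65
position: [596.0, 255.5, 73.0]
ee_rot: [-0.065, 0.998, -0.003, -0.005]
contact_force: [0.7, -0.5, 0.6]
gripper_width: 31.8
grasp_force: 0.0
```

```bash
python3 - <<'E'
from tg import *
q,w=wpix('wrist')
p,r,s=tool();b=B[2];print(p,goal((b[0],b[1],2),b[2]+np.pi/2))
for d in(-25,-12,0,12,25):
    u,v=pix(q,(b[0]+d*np.cos(b[2]),b[1]+d*np.sin(b[2]),46));row=w[int(v),int(u)-40:int(u)+40].mean(1);k=np.where(row>225)[0];print(round(u),round(v),(k.min()+u-40,k.max()+u-40) if len(k) else None)
E
```

```text
[595.7254074  255.23704494  71.80467604] [array([-6.6,  2.4, 69.7]), array([-0.005, -0.012, -0.007])]
319 230 (np.float64(312.84542700377307), np.float64(348.84542700377307))
319 251 (np.float64(312.92362347744194), np.float64(347.92362347744194))
319 270 (np.float64(312.9936046209803), np.float64(346.9936046209803))
319 288 (np.float64(312.06156747047254), np.float64(346.06156747047254))
319 307 (np.float64(312.13301601162135), np.float64(326.13301601162135))
```

Request:
servo_tool([
  [[32, -1, 0, 30, 0, 0, 0], [32, -1, 0, 55, 0, 0, 0], [32, -1, 0, 70, 0, 0, 0], [32, -1, 0, 74, 0, 0, 0], [32, -1, 0, 74, 0, 0, 0]],
])

```text
clock: 28.32
position: [601.3, 257.9, 6.2]
ee_rot: [-0.065, 0.998, 0.0, 0.0]
contact_force: [-0.5, 0.0, 0.6]
gripper_width: 31.8
grasp_force: 0.0
```

Request:
servo_tool([
  [[32, 0, 0, 4, 0, 0, 0], [0, 0, 0, 4, 0, 0, 0], [0, 0, 0, 4, 0, 0, 0], [0, 0, 0, 4, 0, 0, 0], [0, 0, 0, -20, 0, 0, 0], [0, 0, 0, -70, 0, 0, 0], [0, 0, 0, -130, 0, 0, 0], [0, 0, 0, -190, 0, 0, 0], [0, 0, 0, -225, 0, 0, 0], [0, 0, 0, -225, 0, 0, 0]],
])

```text
clock: 29.58
position: [602.1, 258.4, 234.4]
ee_rot: [-0.065, 0.998, 0.002, 0.003]
contact_force: [-0.4, -0.1, -2.1]
gripper_width: 8.3
grasp_force: 60.6
```

```bash
python3 - <<'E'
from h import *
from slots import *
p,r,s=tool();print(p,s['gripper_width'],s['grasp_force'])
print(goal((*S[2],232),np.radians(96)))
E
```

```text
[602.13327482 258.43654284 234.39580568] 8.299367814752195 60.61613202095032
[array([   4.8, -429.4,    1. ]), array([0.003, 0.007, 0.025])]
```

Request:
servo_tool([
  [[0, 1, -60, 0, 0, 0, 0.025], [0, 1, -120, 0, 0, 0, 0.025], [0, 2, -180, 0, 0, 0, 0.025], [0, 3, -240, 0, 0, 0, 0.025], [0, 4, -300, 0, 0, 0, 0.025], [0, 5, -360, 0, 0, 0, 0.025], [0, 5, -410, 0, 0, 0, 0.025], [0, 5, -429, 0, 0, 0, 0.025], [0, 5, -429, 40, 0, 0, 0.025], [0, 5, -429, 80, 0, 0, 0.025]],
])

```text
clock: 30.82
position: [650.7, -167.9, 148.3]
ee_rot: [-0.052, 0.999, 0.001, -0.001]
contact_force: [0.2, -0.2, -1.4]
gripper_width: 8.4
grasp_force: 60.7
```

Request:
servo_tool([
  [[0, 0, 0, 0, 0, 0, 0], [0, 0, 0, 20, 0, 0, 0], [0, 0, 0, 30, 0, 0, 0], [0, 0, 0, 34, 0, 0, 0], [0, 0, 0, 34, 0, 0, 0]],
])

```text
clock: 31.45
position: [651.8, -168.3, 117.3]
ee_rot: [-0.053, 0.999, -0.0, 0.0]
contact_force: [-0.1, 0.2, -1.6]
gripper_width: 8.4
grasp_force: 60.6
```

Request:
servo_tool([
  [[0, 0, 0, 4, 0, 0, 0], [0, 0, 0, 4, 0, 0, 0], [16, 0, 0, 4, 0, 0, 0], [28, 0, 0, 4, 0, 0, 0], [28, 0, 0, 4, 0, 0, 0], [28, 0, 0, -40, 0, 0, 0], [28, 0, 0, -90, 0, 0, 0], [28, 0, 0, -125, 0, 0, 0], [28, 0, 0, -125, 0, 0, 0]],
])

```text
clock: 32.58
position: [653.2, -168.7, 246.2]
ee_rot: [-0.052, 0.999, -0.001, 0.004]
contact_force: [0.6, 0.5, 0.3]
gripper_width: 28.2
grasp_force: 0.0
```

```bash
python3 - <<'E'
from tg import *
p,r,s=tool();print(p,s['clock'])
t=arm.get_image('top');cv2.imwrite('pics/t10.png',t[:,:,::-1])
for c in blobs(t,(0,0,120),(180,60,255),(180,190,320,250),30): r=rect(arm.camera_params('top'),c,40);print(np.round(r[0],1),np.round(r[1]),round(r[2]))
b=B[3];print(goal((b[0],b[1],240),b[2]+np.pi/2),b[:3])
E
```

```text
[ 653.20698665 -168.72042707  246.23085971] 32.575
[582.  314.2] [18. 71.] 90
[577.9  41.8] [119.  11.] 1
[array([ 21.4, 480.8,   3.2]), array([-0.   ,  0.004,  0.052])] (np.float64(580.4656986390221), np.float64(307.6197112105184), np.float64(0.05223576637521043))
```

Request:
servo_tool([
  [[32, 3, 60, 0, 0, 0, 0.06], [32, 6, 120, 0, 0, 0, 0.06], [32, 9, 180, 0, 0, 0, 0.06], [32, 12, 240, 0, 0, 0, 0.06], [32, 15, 300, 0, 0, 0, 0.06], [32, 18, 360, 0, 0, 0, 0.06], [32, 21, 420, 10, 0, 0, 0.06], [32, 21, 470, 50, 0, 0, 0.06], [32, 21, 481, 100, 0, 0, 0.06], [32, 21, 481, 150, 0, 0, 0.06]],
])

```text
clock: 33.88
position: [578.7, 308.8, 88.4]
ee_rot: [-0.023, 1.0, -0.001, -0.001]
contact_force: [0.2, 0.1, -0.1]
gripper_width: 32.0
grasp_force: 0.0
```

Request:
servo_tool([
  [[32, 0, 0, 0, 0, 0, 0], [32, 0, 0, 0, 0, 0, 0]],
])

```text
clock: 34.12
position: [581.3, 308.1, 93.0]
ee_rot: [-0.023, 1.0, 0.0, 0.001]
contact_force: [0.9, -0.1, 0.4]
gripper_width: 31.8
grasp_force: 0.0
```

```bash
python3 - <<'E'
from tg import *
q,w=wpix('wrist')
p,r,s=tool();b=B[3];print(p,goal((b[0],b[1],2),b[2]+np.pi/2))
for d in(-25,-12,0,12,25):
    u,v=pix(q,(b[0]+d*np.cos(b[2]),b[1]+d*np.sin(b[2]),46));row=w[int(v),int(u)-40:int(u)+40].mean(1);k=np.where(row>225)[0];print(round(u),round(v),(k.min()+u-40,k.max()+u-40) if len(k) else None)
E
```

```text
[581.80151452 308.41910318  94.0834557 ] [array([ 1.7, -0.9, 92.1]), array([ 0.002,  0.004, -0.007])]
315 213 (np.float64(311.97182720699027), np.float64(321.97182720699027))
315 233 (np.float64(311.118491503111), np.float64(321.118491503111))
315 250 (np.float64(310.24988422280563), np.float64(320.24988422280563))
315 267 (np.float64(310.37761154563526), np.float64(320.37761154563526))
316 285 (np.float64(310.5120217556887), np.float64(320.5120217556887))
```

Request:
servo_tool([
  [[32, 1, -1, 40, 0, 0, 0], [32, 1, -1, 75, 0, 0, 0], [32, 1, -1, 88, 0, 0, 0], [32, 1, -1, 92, 0, 0, 0], [32, 1, -1, 92, 0, 0, 0], [32, 1, -1, 92, 0, 0, 0], [0, 1, -1, 92, 0, 0, 0], [0, 1, -1, 92, 0, 0, 0], [0, 1, -1, 92, 0, 0, 0]],
])

```text
clock: 35.3
position: [579.8, 307.2, 0.7]
ee_rot: [-0.023, 1.0, 0.0, 0.001]
contact_force: [-1.7, -0.3, 4.4]
gripper_width: 8.4
grasp_force: 62.4
```

Request:
servo_tool([
  [[0, 0, 0, -20, 0, 0, 0], [0, 0, 0, -70, 0, 0, 0], [0, 0, 0, -130, 0, 0, 0], [0, 0, 0, -190, 0, 0, 0], [0, 0, 0, -230, 0, 0, 0], [0, 0, 0, -230, 0, 0, 0], [0, 0, 0, -230, 0, 0, 0]],
])

```text
clock: 36.17
position: [578.3, 306.4, 227.7]
ee_rot: [-0.022, 1.0, -0.001, -0.002]
contact_force: [-0.8, -0.7, -1.3]
gripper_width: 8.5
grasp_force: 61.5
```

```bash
python3 - <<'E'
from h import *
from slots import *
p,r,s=tool();print(p,s['gripper_width'],s['grasp_force'])
print(goal((*S[3],232),np.radians(96)))
E
```

```text
[578.2503269  306.36265056 227.73095954] 8.452798577742612 61.48533582687378
[array([  45.7, -482.8,   -3.6]), array([-0.001, -0.003, -0.06 ])]
```

Request:
servo_tool([
  [[0, 6, -60, 0, 0, 0, -0.06], [0, 12, -120, 0, 0, 0, -0.06], [0, 18, -180, 0, 0, 0, -0.06], [0, 24, -240, 0, 0, 0, -0.06], [0, 30, -300, 0, 0, 0, -0.06], [0, 36, -360, 0, 0, 0, -0.06], [0, 42, -420, 0, 0, 0, -0.06], [0, 46, -470, 0, 0, 0, -0.06], [0, 46, -483, 0, 0, 0, -0.06], [0, 46, -483, 20, 0, 0, -0.06]],
])

```text
clock: 37.42
position: [555.2, -178.8, 208.9]
ee_rot: [-0.051, 0.999, -0.0, 0.0]
contact_force: [-0.6, 0.4, -2.4]
gripper_width: 8.4
grasp_force: 61.5
```

Request:
servo_tool([
  [[0, 0, 0, 30, 0, 0, 0], [0, 0, 0, 60, 0, 0, 0], [0, 0, 0, 85, 0, 0, 0], [0, 0, 0, 93, 0, 0, 0], [0, 0, 0, 93, 0, 0, 0], [0, 0, 0, 93, 0, 0, 0]],
])

```text
clock: 38.17
position: [555.8, -177.7, 117.6]
ee_rot: [-0.053, 0.999, -0.0, 0.001]
contact_force: [-0.0, -0.2, -1.4]
gripper_width: 8.5
grasp_force: 61.5
```

Release, rise, then look into the bucket from above.

Request:
servo_tool([
  [[0, 0, 0, 4, 0, 0, 0], [0, 0, 0, 4, 0, 0, 0], [16, 0, 0, 4, 0, 0, 0], [28, 0, 0, 4, 0, 0, 0], [28, 0, 0, 4, 0, 0, 0], [28, 0, 0, -40, 0, 0, 0], [28, 0, 0, -90, 0, 0, 0], [28, 0, 0, -150, 0, 0, 0], [28, 0, 0, -190, 0, 0, 0], [28, 0, 0, -190, 0, 0, 0]],
])

```text
clock: 39.42
position: [556.6, -178.2, 311.3]
ee_rot: [-0.052, 0.999, -0.001, 0.004]
contact_force: [0.6, 0.1, -0.9]
gripper_width: 28.0
grasp_force: 0.0
```

```bash
python3 - <<'E'
from h import *
p,r,s=tool();print(p,s['clock'],s['joints'])
q,w=wpix('wrist');t=arm.get_image('top');pt=arm.camera_params('top')
cv2.imwrite('pics/w11.png',np.hstack([cv2.resize(w[:,:,::-1],(480,360)),cv2.resize(t[130:310,340:500,::-1],(320,360))]))
for c in blobs(t,(0,180,60),(6,255,255),(440,255,490,305),20)[:1]:print('pedal',rect(pt,c,194))
for c in blobs(w,(0,180,60),(6,255,255),None,80)[:2]:print('pedalw',rect(q,c,194))
for c in blobs(t,(0,0,120),(180,60,255),(180,190,320,250),30): r=rect(pt,c,40);print(np.round(r[0],1),np.round(r[1]),round(r[2]))
E
```

```text
[ 556.62420754 -178.22088214  311.26428643] 39.425 [-3.23012067e-02  2.56471507e-01  8.77126131e-02  1.09854739e-03
 -1.39294924e+00 -1.43377396e+00]
pedal ((428.1756591796875, -307.2418212890625), (89.79857635498047, 18.11054801940918), 6.399471282958984)
pedalw ((435.6440734863281, -306.70733642578125), (73.48855590820312, 19.08463478088379), 6.418004512786865)
```

View pics/w11.png

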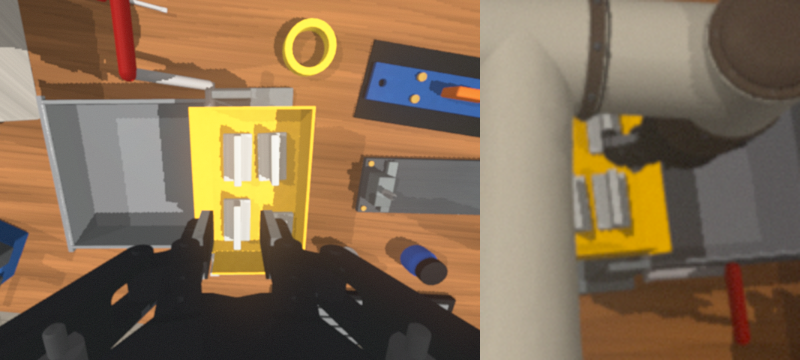

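The wrist half shows brackets in the bucket at (238,155), (272,155) and (237,222), with the fourth partly hidden at (283,222). The fixture is empty and the pedal is at (428,-307). Next, go above the pedal with the fingers shut.

```bash
python3 - <<'E'
from h import *
print(goal((415,-308.7,225),np.radians(96.4)))
E
```

```text
[array([ 152.7, -115.9,   81.4]), array([ 0.001,  0.   , -0.007])]
```

Request:
servo_tool([
  [[0, 45, -35, 0, 0, 0, 0], [0, 90, -70, 0, 0, 0, -0.007], [0, 130, -100, 0, 0, 0, -0.007], [0, 153, -116, 0, 0, 0, -0.007], [0, 153, -116, 40, 0, 0, -0.007], [0, 153, -116, 81, 0, 0, -0.007], [0, 153, -116, 81, 0, 0, -0.007], [0, 153, -116, 81, 0, 0, -0.007]],
])

```text
clock: 40.52
position: [415.5, -309.6, 226.5]
ee_rot: [-0.056, 0.998, -0.001, 0.0]
contact_force: [-0.1, -0.5, 0.1]
gripper_width: -0.0
grasp_force: 0.0
```

```bash
python3 - <<'E'
from h import *
p,r,s=tool();print(p,s['gripper_width'],s['clock'])
print(goal((415,-308.7,176),np.radians(96.4)))
q,w=wpix('wrist');cv2.imwrite('pics/w12.png',w[:,:,::-1])
for c in blobs(w,(0,180,60),(6,255,255),None,80)[:2]:print('pedalw',cv2.boundingRect(c),rect(q,c,198))
E
```

```text
[ 415.53722666 -309.62877321  226.54831839] -0.028918181903452984 40.525
[array([ 0.4,  1. , 50.5]), array([-0.001,  0.   ,  0.001])]
pedalw (131, 90, 100, 46) ((338.52203369140625, -393.4739685058594), (54.52454376220703, 13.124639511108398), 82.75817108154297)
pedalw (304, 202, 29, 79) ((403.8498840332031, -309.66522216796875), (49.36432647705078, 17.34157943725586), 6.4403300285339355)
```

View pics/w12.png

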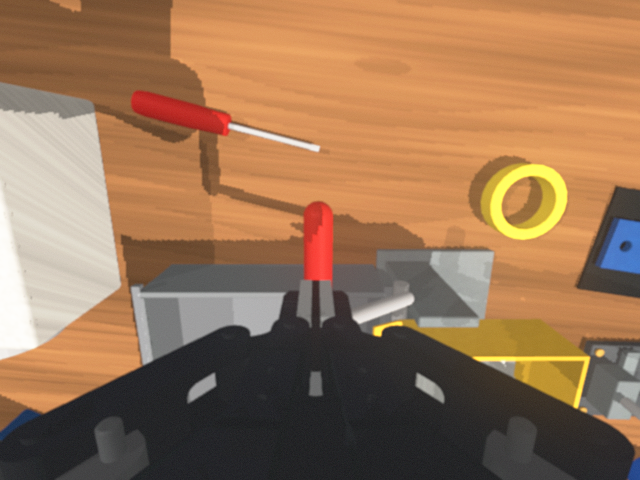

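The pedal is lined up under the fingers: rod at x≈318, rows 202-281, end at the top. Lower to contact.

Request:
servo_tool([
  [[0, 0, 1, 20, 0, 0, 0], [0, 0, 1, 36, 0, 0, 0], [0, 0, 1, 44, 0, 0, 0], [0, 0, 1, 47, 0, 0, 0], [0, 0, 1, 49, 0, 0, 0], [0, 0, 1, 50, 0, 0, 0]],
])

```text
clock: 41.32
position: [415.1, -308.3, 176.1]
ee_rot: [-0.056, 0.998, -0.0, 0.0]
contact_force: [-0.3, 0.4, -0.4]
gripper_width: -0.2
grasp_force: 0.4
```

Request:
servo_tool([
  [[0, 0, -2, 3, 0, 0, 0], [0, 0, -4, 6, 0, 0, 0], [0, 0, -7, 10, 0, 0, 0], [0, 0, -10, 15, 0, 0, 0], [0, 0, -12, 19, 0, 0, 0], [0, 0, -14, 23, 0, 0, 0]],
])

```text
clock: 42.08
position: [417.0, -323.7, 155.4]
ee_rot: [-0.056, 0.998, -0.002, 0.001]
contact_force: [-3.6, -2.2, 9.7]
gripper_width: -0.1
grasp_force: 4.8
```

Request:
servo_tool([
  [[0, 0, -3, 8, 0, 0, 0], [0, 0, -6, 16, 0, 0, 0], [0, 0, -8, 25, 0, 0, 0], [0, 0, -9, 34, 0, 0, 0], [0, 0, -9, 42, 0, 0, 0], [0, 0, -9, 51, 0, 0, 0], [0, 0, -8, 60, 0, 0, 0], [0, 0, -6, 68, 0, 0, 0], [0, 0, -3, 76, 0, 0, 0]],
])

```text
clock: 43.2
position: [417.9, -325.7, 77.1]
ee_rot: [-0.056, 0.998, -0.001, 0.001]
contact_force: [1.8, -1.7, 3.3]
gripper_width: -0.3
grasp_force: 1.9
```

Request:
servo_tool([
  [[0, 0, 3, 8, 0, 0, 0], [0, 0, 7, 16, 0, 0, 0], [0, 0, 12, 23, 0, 0, 0], [0, 0, 17, 30, 0, 0, 0], [0, 0, 21, 35, 0, 0, 0], [0, 0, 25, 39, 0, 0, 0], [0, 0, 25, 41, 0, 0, 0], [0, 0, 25, 41, 0, 0, 0], [0, 0, 25, 41, 0, 0, 0]],
])

```text
clock: 44.32
position: [413.9, -301.3, 38.2]
ee_rot: [-0.057, 0.998, -0.001, 0.0]
contact_force: [-3.6, -3.4, 18.7]
gripper_width: -0.0
grasp_force: 9.5
```

```bash
python3 - <<'E'
from h import *
p,r,s=tool();print(p,s['contact_force'],s['clock'])
t=arm.get_image('side');u=arm.get_image('top');w=arm.get_image('wrist')
for n,i in(('s',t),('t',u),('w',w)):cv2.imwrite(f'pics/{n}13.png',i[:,:,::-1])
cv2.imwrite('pics/c13.png',np.hstack([cv2.resize(t[100:260,260:460,::-1],(450,360)),cv2.resize(u[130:310,350:525,::-1],(350,360))]))
E
```

```text
[ 413.91553661 -301.26033983   38.17499406] [-3.64648507 -3.39356592 18.74134903] 44.325
```

View pics/c13.png

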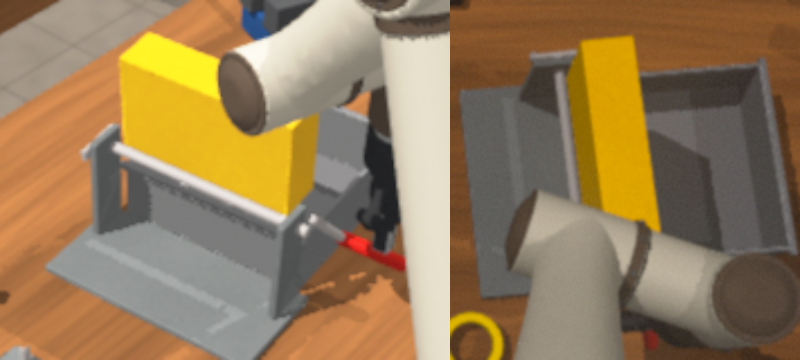

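The bucket is tipped fully: it stands on end in both views, with 19 N at the stop. Hold briefly, then follow the pedal back up.

Request:
servo_tool([
  [[0, 0, 0, 0, 0, 0, 0], [0, 0, 0, 0, 0, 0, 0], [0, 0, 0, 0, 0, 0, 0], [0, 0, 0, 0, 0, 0, 0], [0, 0, 0, 0, 0, 0, 0], [0, 0, 0, 0, 0, 0, 0], [0, 0, 0, 0, 0, 0, 0], [0, 0, 0, 0, 0, 0, 0]],
])

```text
clock: 45.48
position: [413.9, -301.3, 38.2]
ee_rot: [-0.057, 0.998, -0.001, 0.0]
contact_force: [-2.5, -3.0, 17.6]
gripper_width: 0.0
grasp_force: 9.4
```

Request:
servo_tool([
  [[0, 0, -4, -6, 0, 0, 0], [0, 0, -8, -12, 0, 0, 0], [0, 0, -13, -19, 0, 0, 0], [0, 0, -18, -26, 0, 0, 0], [0, 0, -22, -34, 0, 0, 0], [0, 0, -25, -42, 0, 0, 0], [0, 0, -28, -50, 0, 0, 0], [0, 0, -30, -58, 0, 0, 0], [0, 0, -31, -66, 0, 0, 0], [0, 0, -31, -75, 0, 0, 0]],
])

```text
clock: 46.72
position: [417.1, -331.0, 111.0]
ee_rot: [-0.056, 0.998, 0.0, -0.0]
contact_force: [-1.1, 2.0, 3.7]
gripper_width: 0.1
grasp_force: 1.5
```

Request:
servo_tool([
  [[0, 0, 0, -8, 0, 0, 0], [0, 0, 1, -17, 0, 0, 0], [0, 0, 3, -26, 0, 0, 0], [0, 0, 6, -34, 0, 0, 0], [0, 0, 10, -42, 0, 0, 0], [0, 0, 15, -51, 0, 0, 0], [0, 0, 20, -60, 0, 0, 0], [0, 0, 23, -70, 0, 0, 0], [0, 0, 23, -110, 0, 0, 0], [0, 0, 23, -150, 0, 0, 0]],
])

```text
clock: 47.98
position: [414.5, -308.1, 261.7]
ee_rot: [-0.056, 0.998, 0.0, -0.0]
contact_force: [0.4, -0.8, 0.1]
gripper_width: -0.1
grasp_force: 0.0
```

```bash
python3 - <<'E'
from h import *
print(goal((620,-270,330),np.radians(96.4)))
E
```

```text
[array([-208.4,   14.9,  -68.5]), array([ 0.   , -0.001,  0.   ])]
```

Request:
servo_tool([
  [[0, 0, 0, -60, 0, 0, 0], [0, -50, 5, -68, 0, 0, 0], [0, -110, 10, -68, 0, 0, 0], [0, -170, 15, -68, 0, 0, 0], [0, -208, 15, -68, 0, 0, 0], [0, -208, 15, -68, 0, 0, 0], [0, -208, 15, -68, 0, 0, 0]],
])

```text
clock: 48.85
position: [619.5, -270.1, 328.5]
ee_rot: [-0.056, 0.998, -0.0, -0.0]
contact_force: [0.3, -0.2, -0.3]
gripper_width: 0.2
grasp_force: 0.0
```

```bash
python3 - <<'E'
from h import *
p,r,s=tool();print(p,s['clock'])
q,w=wpix('wrist');cv2.imwrite('pics/w14.png',w[:,:,::-1])
h=cv2.cvtColor(w,cv2.COLOR_RGB2HSV)
c=np.cos(np.radians(6.4));sn=np.sin(np.radians(6.4));H=np.array([611,-209])
def loc(X):d=X[:2]-H;return np.round([d[0]*c+d[1]*sn,-d[0]*sn+d[1]*c])
for th in(170,200):
    print('thr',th)
    for k in blobs(w,(0,0,th),(180,45,255),None,60):
        z=25;u,v=cv2.minAreaRect(k)[0]
        print(np.round((u,v)),'area',cv2.contourArea(k),'own@25',loc(ray(q,u,v,25)),'own@140',loc(ray(q,u,v,140)),np.round(rect(q,k,25)[1]))
for k in blobs(w,(20,120,40),(32,255,255),None,500): print('yellow',rect(q,k,175),cv2.contourArea(k),cv2.boundingRect(k))
E
```

```text
[ 619.45507221 -270.14393201  328.49308848] 48.85
thr 170
[63. 75.] area 2392.5 own@25 [-155. -385.] own@140 [-133. -307.] [ 91. 163.]
[ 29. 122.] area 1057.0 own@25 [ -99. -441.] own@140 [ -91. -349.] [26. 78.]
[345.  47.] area 887.5 own@25 [-187.  -25.] own@140 [-158.  -34.] [101.  15.]
[540. 329.] area 632.5 own@25 [209. 289.] own@140 [142. 204.] [62. 49.]
[344. 158.] area 185.0 own@25 [-52. -24.] own@140 [-56. -33.] [65.  7.]
[  2. 376.] area 174.0 own@25 [ 295. -573.] own@140 [ 207. -449.] [14. 66.]
[634. 454.] area 148.5 own@25 [454. 499.] own@140 [328. 362.] [68. 15.]
[ 6. 19.] area 118.0 own@25 [-217. -443.] own@140 [-181. -350.] [20. 23.]
[300. 244.] area 94.5 own@25 [ 71. -85.] own@140 [ 38. -79.] [30. 20.]
[164. 248.] area 88.5 own@25 [  76. -283.] own@140 [  42. -229.] [110.   4.]
thr 200
[28. 94.] area 869.0 own@25 [-132. -435.] own@140 [-116. -344.] [34. 74.]
[ 20. 122.] area 626.0 own@25 [ -99. -454.] own@140 [ -91. -358.] [24. 53.]
[345.  47.] area 462.5 own@25 [-187.  -25.] own@140 [-158.  -34.] [99.  9.]
[634. 454.] area 128.5 own@25 [453. 498.] own@140 [327. 362.] [66. 15.]
[  2. 375.] area 103.0 own@25 [ 293. -572.] own@140 [ 206. -448.] [ 9. 59.]
[553. 323.] area 94.0 own@25 [199. 308.] own@140 [134. 218.] [31. 12.]
yellow ((597.1273193359375, -162.29759216308594), (225.03099060058594, 159.73565673828125), 6.417678356170654) 37481.0 (345, 82, 186, 233)
yellow ((443.0368347167969, -142.7666473388672), (48.20656204223633, 63.070281982421875), 6.395684242248535) 3916.0 (451, 0, 77, 65)
```

```bash
python3 - <<'E'
from h import *
w=cv2.imread('pics/w14.png');h=cv2.cvtColor(w,cv2.COLOR_BGR2HSV)
m=cv2.inRange(h,(20,120,30),(32,255,255));k=blobs(w[:,:,::-1].copy(),(20,120,30),(32,255,255),None,500)[0]
f=np.zeros_like(m);cv2.drawContours(f,[k],-1,255,-1);print('nonyellow px inside bucket',int(((f>0)&(m==0)).sum()),int((f>0).sum()))
g=cv2.cvtColor(w,cv2.COLOR_BGR2GRAY)[60:300,80:360]
s=cv2.resize(g,(80,40),interpolation=cv2.INTER_AREA)
ch=' .:-=+*#%@';
for r in s: print(''.join(ch[min(9,int(v)//26)] for v in r))
E
```

```text
nonyellow px inside bucket 40 37871
===========-:::::::::::::::::-========++++++=======++++++++=-------------------=
===========-:::::::::::::::::-==========+=+==============--===------------------
============:::::::::::::::::::::::::-------------------------------------------
============::::---:::::::::::::::::::------------------------------------------
============-:::-------------------=++++++++++++++++++++++++++++++++=------=====
============-:::----::::::::::::--------------------------=--==--------------#%%
==========+*+=-::-=-:::::-------------------------===-====-------------------#%%
===++********=-::-=-::::---=++++++++++++++++++++++++++++++------------------=#%%
**#**********==::--=::::---=++++++++++++++++++++++++++++++------------------=#%%
++++++*******==-:-==-:::---=++++++++++++++++++++++++++++++------------------=#%%
===============-:-+*=------=++++++++++++++++++++++*+++++++==================+%%%
===============-::+**-------=+++++++++++++++*+++++++++++++==================+%%%
===============-::=**=------=+++++++++++++++++++++++++++++===+**+====+*+==+**%%%
===========
[... 1475 characters left out ...]
----------------=================+###*=--+*+==+*#%%%
=======================+*=-----::-:---------------------------===----+*+==+*%%%%
=======================+*=----::::-:---------------------------------=++===+%%%%
:-=====================+*+---:::::::::::::::-------------------------------=%%%%
...:-=============++++++*+---::::::::::::::::::::-:------------------------=%%%%
....:-=========+++++++++**=-:::::::::::::::::::::-:--:-------------:-------=%%#*
..::-=============+++++++*=------------------------------------===:.-===---=**++
.:::===============++++++++++++++++++++++++++++++++++++++++=---===:.-===---=%%%#
:::====================+++++++++++++++++++++++++++++++++++:...-===:.-===::::=**+
```

The bucket is home and empty. Bracket shapes lie in the tub by its bucket-side wall. One more look from the tub's far side confirms where they lie.

Request:
servo_tool([
  [[0, 0, -50, 0, 0, 0, 0], [0, 0, -110, 0, 0, 0, 0], [0, 0, -160, 0, 0, 0, 0], [0, 0, -160, 0, 0, 0, 0], [0, 0, -160, 0, 0, 0, 0]],
])

```text
clock: 49.52
position: [636.8, -429.2, 329.5]
ee_rot: [-0.055, 0.998, -0.0, 0.0]
contact_force: [-0.4, 0.7, -0.1]
gripper_width: 0.1
grasp_force: 0.0
```

```bash
python3 - <<'E'
from h import *
q,w=wpix('wrist');cv2.imwrite('pics/w15.png',w[:,:,::-1]);print(arm.read_state()['position'],arm.read_state()['clock'])
c=np.cos(np.radians(6.4));s=np.sin(np.radians(6.4));H=np.array([609,-209,0]);M=np.array([[c,-s,0],[s,c,0],[0,0,1]])
# rectify to own frame: plane z=25, 3 mm per px ; rows own x -150..150, cols own y -280..40
o=lambda x,y,z:pix(q,H+M@np.array([x,y,0])+[0,0,z])
src=np.float32([o(-140,-280,25),o(-140,20,25),o(140,20,25),o(140,-280,25)]);W,Hh=100,47
T=cv2.getPerspectiveTransform(src,np.float32([[0,0],[W*4,0],[W*4,Hh*4],[0,Hh*4]]))
g=cv2.resize(cv2.warpPerspective(cv2.cvtColor(w,cv2.COLOR_RGB2GRAY),T,(W*4,Hh*4)),(W,Hh),interpolation=cv2.INTER_AREA)
ch=' .:-=+*#%@'
for r in g: print(''.join(ch[min(9,int(v)//26)] for v in r))
E
```

```text
[ 637.10601256 -428.51585598  330.11472211] 49.575
:::-+**+++++++++++++++++++++++++++++++++++++++++++++++++++++++++++++++++++++++++++=-----------------
----+*++=--------------------------------------------------------------------------:::::------------
:-:-+**+=-----------------------------------------------------------:::::::::::::::::::::::--------=
:::-+*++==++++++++++++++++++++++++++++++++++++++++++++++=------------------------------::::--------=
:::-+*++==++++++++++++++++++++++++++++++++++++++++++++++=------------------------------:::---------=
:::-++++==++++++++++++++++++++++++++++++++++++++++++++++-------------------------------:-----------=
:::-+*++==++++++++++++++++++++++++++++++++++++++++++++++=------------------------------------------=
:::-+*++==++++++++++++++++++++++***+*+*++**+++++++++++++=------------------------------------------=
:::-++++==+++++++++++++++++++++++***+***+****+++++++++++=------------------------------------------=
:::-++++==+++++++++++++++++++++++**+******+*++++++++++++==--=======+=+====-====++========----------=
:::-++++==+++++++++++++++++++++++**++++
[... 2997 characters left out ...]
++=---------------------------------------------------------------------=+++=----------------=
====++++=-:----:---:-------------------------------------------------------------------------------=
===+++++=::::::::::::::::::------------------------------------------------------------------------=
++++++++=::::::::::::::----------------------------------------------------------------------------=
++++++++=::::::::::::------------------------------------------------------------------------------=
++++++++=::------:..:------------------------------------------------------------------------------=
++++++++=---=====:...--===-------------------------------------------------------------------------=
```

```bash
python3 -c "
from bench import arm;print(arm.job_done())"
```

```text
the job is handed in; nothing more can be done
None
```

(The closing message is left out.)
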